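# Pack the frosted plaques and wedge the load tight

### The job

Slide every plaque straight up out of the white rack and stand each one upright in a slot of the packing crate, right down on the slot floor. When all of them are in, lay the wooden wedge on the crate's deck between the stop rail and the sprung bar, tip first and square side to the rail, and drive it in along the lane until the bar clamps the plaques hard against the end board and the wedge stays tight by itself. Never let a plaque fall flat, and leave the bottle, tumbler and carton where they are.

Things in the scene. Friction and masses are not known exactly. Their poses are not given: they have to be found in the camera images.
- rack: White plastic rack, fixed, 110 (x) by 170 (y) by 65 mm high, origin at the centre of its underside. Four slots 12 mm wide and 53 mm deep run along its x axis, open at both ends, at y = -60, -20, +20, +60 mm; slot floors at z = 12 mm. Rack and crate yaws are within 0.2 rad of zero.
- crate: Plywood crate, fixed, yaw within 0.2 rad of zero, origin at base underside below the middle of its width. Slots along its x axis (13 mm wide, 45 deep, between grey ribs with tops at z = 60 mm). On +x a fixed end board, inner face x = +85 mm, 115 mm high. On -x a deck, top z = 60, x -82 to -37, y -70 to +110 mm, with a fixed stop rail on it: x -82 to -62, y -70 to +50, top z = 86 mm.
- lane (a point): Where the wedge's origin comes to lie, about, once tight: crate (-47, +25, 60) mm, axes as the crate's. The wedge lane is the deck between the rail's inner face (crate x = -62 mm, along y) and the bar's sloping back; open from above and at its wide +y end. With the bar back it is 16 mm wide at crate y = 0, 24 mm at its mouth y = +50 and 6.4 mm at y = -60; bar travel adds to that.
- bar (a joint): Travel (m) along the crate's +x of the sprung pressure bar (light wood, 136 mm long in y, z 61 to 86 mm, between slots and lane). 0: back, its front face at crate x = -23 mm, 108 mm from the end board (plaques are 100). It clamps plaques at about 0.008. A weak spring (1 to 2 N) pushes it back to 0. Its back slopes 0.16 mm per mm.
- wedge: Loose wooden wedge, 150 mm long (its y), 22 high, 70 g; starts on the bench, yaw within 0.4 rad of 0. Origin: underside, half length. Tip at -y: 16 mm thick there, 32.8 at y = +30. Square side is the plane x = -15 mm, other side slopes. Tail y +30 to +75 is a parallel grip, x -15 to +15. In the lane it meets the bar at crate y about +75 and is tight near +25, pushed with 15 to 25 N; friction keeps it.
- bottle: Bystander: closed bottle, 54 mm across and 130 mm high, origin at the centre of its underside.
- tumbler: Bystander: open tumbler, 72 mm across and 90 mm high, origin at the centre of its underside.
- carton: Bystander: small cardboard box 120 by 90 by 70 mm high, origin at the centre of its underside.
- crate_slot0 (a point): Middle of a crate slot's floor, at crate (31, -60, 15) mm; the slot runs along the crate's x.
- crate_slot1 (a point): Middle of a crate slot's floor, at crate (31, -20, 15) mm; the slot runs along the crate's x.
- crate_slot2 (a point): Middle of a crate slot's floor, at crate (31, 20, 15) mm; the slot runs along the crate's x.
- crate_slot3 (a point): Middle of a crate slot's floor, at crate (31, 60, 15) mm; the slot runs along the crate's x.
- plaque0: Frosted acrylic plaque, 100 mm (its x) by 8 mm thick (its y) by 110 mm high (its z), 110 g, origin at the middle of the bottom edge; all are alike. It starts upright in a rack slot, its x along the rack's, its top 57 mm above the ribs. Two to four are present; an absent one reads None.
- plaque1: Frosted acrylic plaque, 100 mm (its x) by 8 mm thick (its y) by 110 mm high (its z), 110 g, origin at the middle of the bottom edge; all are alike. It starts upright in a rack slot, its x along the rack's, its top 57 mm above the ribs. Two to four are present; an absent one reads None.
- plaque2: Frosted acrylic plaque, 100 mm (its x) by 8 mm thick (its y) by 110 mm high (its z), 110 g, origin at the middle of the bottom edge; all are alike. It starts upright in a rack slot, its x along the rack's, its top 57 mm above the ribs. Two to four are present; an absent one reads None.
- plaque3: Frosted acrylic plaque, 100 mm (its x) by 8 mm thick (its y) by 110 mm high (its z), 110 g, origin at the middle of the bottom edge; all are alike. It starts upright in a rack slot, its x along the rack's, its top 57 mm above the ribs. Two to four are present; an absent one reads None.
Mind the look-alikes: they are no part of the job. Leave any orange or purple look-alike of the plaque3 alone.

How it is judged (in metres and radians):
On the way, in this order (a step that is already met when the one before it is completed fails the run):
1. every plaque present stands upright on the floor of a crate slot, with the pressure bar still back (z of plaque0 in the frame of crate between 0.009 and 0.021 m and x of plaque0 in the frame of crate between 0.02 and 0.042 m and y of plaque0 in the frame of crate between -0.07 and 0.07 m and angle between each of plaque0, plaque1, plaque2, plaque3's own z axis and vertical below 0.16 rad and angle between the x axis of each of plaque0, plaque1, plaque2, plaque3 and the x axis of crate, either way round below 0.15 rad and z of plaque1 in the frame of crate between 0.009 and 0.021 m and x of plaque1 in the frame of crate between 0.02 and 0.042 m and y of plaque1 in the frame of crate between -0.07 and 0.07 m and z of plaque2 in the frame of crate between 0.009 and 0.021 m and x of plaque2 in the frame of crate between 0.02 and 0.042 m and y of plaque2 in the frame of crate between -0.07 and 0.07 m and z of plaque3 in the frame of crate between 0.009 and 0.021 m and x of plaque3 in the frame of crate between 0.02 and 0.042 m and y of plaque3 in the frame of crate between -0.07 and 0.07 m and value of joint bar below 0.004 m), for 0.2 s.
2. the wedge lies in the lane and has driven the bar up against the plaques (value of joint bar above 0.0065 m and y of wedge in the frame of crate between 0 and 0.045 m and x of wedge in the frame of crate between -0.053 and -0.041 m and z of wedge in the frame of crate between 0.055 and 0.067 m and angle between the y axis of wedge and the y axis of crate, either way round below 0.12 rad), for 0.2 s.
At the end, for the whole second after the job is handed in: Every plaque stands on a crate slot floor (6 mm), within 0.16 rad of upright and 0.15 rad of the slot; the wedge lies at rest flat in the lane (origin within 6 mm of crate x -47 mm, y 0 to 45 mm, 0.12 rad); bar travel over 6.5 mm; wedge and bar press together with over 4 N (all of step 2 and z of plaque0 in the frame of crate between 0.009 and 0.021 m and x of plaque0 in the frame of crate between 0.02 and 0.042 m and y of plaque0 in the frame of crate between -0.07 and 0.07 m and angle between each of plaque0, plaque1, plaque2, plaque3's own z axis and vertical below 0.16 rad and angle between the x axis of each of plaque0, plaque1, plaque2, plaque3 and the x axis of crate, either way round below 0.15 rad and z of plaque1 in the frame of crate between 0.009 and 0.021 m and x of plaque1 in the frame of crate between 0.02 and 0.042 m and y of plaque1 in the frame of crate between -0.07 and 0.07 m and z of plaque2 in the frame of crate between 0.009 and 0.021 m and x of plaque2 in the frame of crate between 0.02 and 0.042 m and y of plaque2 in the frame of crate between -0.07 and 0.07 m and z of plaque3 in the frame of crate between 0.009 and 0.021 m and x of plaque3 in the frame of crate between 0.02 and 0.042 m and y of plaque3 in the frame of crate between -0.07 and 0.07 m and contact force between wedge and bar above 4 N and linear speed of wedge below 0.02 m/s); the robot touches nothing.
It fails at once if a plaque falls flat (angle between any of plaque0, plaque1, plaque2, plaque3's own z axis and vertical above 1 rad).
It fails at once if a bystander is moved more than 3 cm (distance of any of bottle, tumbler, carton from where it was at the start of the episode above 0.03 m).
Of plaque0, plaque1, plaque2, plaque3 only 2 to 4 are there at a start; the rules pass over those that are not, and their reading is None.
At some moment in a run one of wedge may be knocked a few centimetres aside while the robot is not near it.
It also fails if it takes over 210 s, if anything falls off the work surface, if the arm or the gripper's body presses on something with over 40 N, if the wrist force passes 120 N, or if a joint passes its speed limit or range.

### The arm

A 6-joint arm with a two-finger parallel gripper is mounted at the origin on the work surface. World frame = base frame: x ahead of the robot, y to its left, z up, the work surface at z = 0. Lengths are in m, angles in degrees, forces in N, time in s.
With the tool pointing down it reaches from about 0.25 to 0.725 m from the base axis. Payload 9.7 kg.
Tool frame: the origin (TCP) lies between the finger pads; the fingertips stand 19 mm ahead of it and the grasp point (between the pads) is the TCP; x points along the fingers, y is the direction in which the jaws open and shut, and the axes are right-handed (so a half turn about x gives the same grasp; the last joint's range is limited). The gripper opens to 85 mm and grips with 20 to 120 N. Pads are 22 mm wide; open, the fingers measure 114 mm over their backs; the gripper's body (76 mm by 85 mm) begins 54 mm behind the grasp point. The pads swing forward as they close: fully open they stand 13 mm farther back than shut.
Start: joints at [72.651, 4.979, 10.078, 95.1, 0, 90], TCP at [0.164, 0.525, 0.25] pointing down, gripper open.
Joint ranges: [-179.16, 179.16], [-48.56, 103.87], [-65.8, 70.77], [-126.05, 130.52], [-82.76, 87.17], [-180, 180]. Speed limits (degrees/s): [127.2, 127.2, 147.25, 180, 180, 180].

### API

Orientations are given as [roll, pitch, yaw] about the fixed x, y, z axes, in that order (R = Rz(yaw) Ry(pitch) Rx(roll)).
In Python, from workcell import bot gives the robot as it stands. The module is installed in compiled form; this text tells all that it offers.
- The arm moves only by the shell command python3 -m handwheel 'ROWS' [FORCE]. ROWS is JSON, a list of rows, each a list of 7 numbers: the turn, a rotation vector about the tool's x, y, z in degrees, then the shift along the tool's x, y, z in m, then the closure, from -1 (fully open) to 1 (shut), so that 0 is half open. In form: [[ax, ay, az, dx, dy, dz, fingers], ...]. A call has 1 to 20 rows; each row is the pose to reach, as a shift and turn from the pose commanded when the call began, along the tool's axes at that moment; what a row does not reach only later rows make up. A row lasts 1/8 s, in which the tool goes at most 62.5 mm and 10.7 degrees, less where a joint would pass 70% of its speed; a pose out of reach is approached as far as the arm can. A call with a gripper value outside its range is refused whole. The fingers move at their own pace and stop on an object; FORCE is the grip in N (left out, the last holds). Time passes only in rows, so rows that repeat a pose let the fingers close. It gives the time, the measured TCP pose, the force and the opening at its end, in the units of the state.
- bot.get_obs(): the state, without advancing time (a new reading comes with each control period).
- bot.camera(name): name is "side" or "top" or "wrist"; returns a dict with "frame" (400x640x3 uint8, red, green, blue), "fx", "fy", "cx", "cy" (pixels), "R" (3x3) and "t" (3): a world point X has camera coordinates R X + t; the wrist camera has in their place "tool_from_camera" (4x4, takes a point from camera to tool coordinates, whose origin is the TCP and whose axes are the tool frame's). Camera axes: x right, y down, z forward; pixel columns grow to the right and rows downward; lengths in m; the calibration is good to about 2 mm. The wrist camera is an equidistant fisheye: a pixel r from the principal point sees the ray r / f radians off the axis. A picture is of the moment at which its call begins: read the wrist's pose just before it. There is no depth.
- bot.job_done(): hands the job in, once; it reports no verdict.
Trained networks look in a picture, given as the dict that the camera call returned (one of the last four; its "shot" number tells which), for a name from the list of things; names that differ only in an ending like _2 or _b are one class to them, and where a whole thing is asked for, a point or a joint stands for the part that bears it (a point fixed in the world has none). Each returns a list of dicts, best first, with "conf" (0 to 1); they miss things now and then, are a little off and sometimes report something else, mostly with a low value. They report only what shows in the picture. A call takes as long as a camera call. They do not tell look-alikes from the thing itself.
- bot.look_for(name, picture): "bbox" ([left, top, width, height] as shares, 0 to 1, of the picture: columns of its width, rows of its height, round what is visible of it).
- bot.tip_of(name, picture): "centre" ([column, row] as shares, 0 to 1, of the picture: columns of its width, rows of its height: a listed point, or the origin of a listed thing).
The state is a dict: "time": time; "q": joint angles; "qd": joint speeds; "joint_efforts": joint torques, N m; "ee_pos": TCP position; "tcp_rot": TCP orientation; "wrist_force": force on the tool from outside, world axes, zero at the start; "torque": the same for the moment, N m; "opening": finger opening in m.
Only numpy, scipy, OpenCV 4.12 (cv2) and the standard library are available. Lean on these libraries where they do the work, as an engineer would, in place of code of your own. Each camera call takes 0.05 s, during which the arm holds its last target.

## Working session

There is one attempt and no reset: what is moved stays moved. The work goes in short steps, Python scripts to look and compute and a shell command to move; the robot and the scene stay as the last step left them, time stands still between calls to the robot, and variables do not carry over. Pictures are saved under pics/ and viewed, and the job is handed in when it is done.

```bash
mkdir -p pics; cat > h.py <<'E'
import numpy as np, cv2
from workcell import bot
def save(c,name,crop=None,scale=1):
    f=c["frame"][:,:,::-1]
    if crop: x0,y0,x1,y1=crop; f=f[y0:y1,x0:x1]
    if scale!=1: f=cv2.resize(f,None,fx=scale,fy=scale,interpolation=cv2.INTER_CUBIC)
    cv2.imwrite("pics/"+name,f)
def ray(c,u,v):
    d=np.array([(u-c["cx"])/c["fx"],(v-c["cy"])/c["fy"],1.]); R=np.array(c["R"]);t=np.array(c["t"])
    return -R.T@t, R.T@d
def onz(c,u,v,z):
    o,d=ray(c,u,v); return o+d*(z-o[2])/d[2]
def proj(c,X):
    p=np.array(c["R"])@np.array(X)+np.array(c["t"]); return np.array([c["fx"]*p[0]/p[2]+c["cx"],c["fy"]*p[1]/p[2]+c["cy"]])
E
python3 - <<'E'
from h import *
np.set_printoptions(precision=4,suppress=True)
o=bot.get_obs(); print(o)
for n in("side","top","wrist"):
    c=bot.camera(n); save(c,n+"0.png"); print(n,{k:v for k,v in c.items() if k!="frame"})
E
```

```text
{'time': 0.0, 'q': array([72.6518,  5.0091, 10.0329, 95.0999, -0.0024, 89.9997]), 'qd': array([-0.0176,  0.0317,  0.0198,  0.0373, -0.1451, -0.0249]), 'joint_efforts': array([  0.0005, -52.0393,  46.4798,   0.0165,   0.    ,   0.    ]), 'ee_pos': array([0.1639, 0.5248, 0.2496]), 'tcp_rot': array([ -88.2204,   89.9239, -105.5682]), 'wrist_force': array([ 0.071 , -0.5035, -0.0862]), 'torque': array([-0.0004,  0.0143, -0.0027]), 'opening': 0.0856651454636966}
side {'fx': 517.4901238665157, 'fy': 517.4901238665157, 'cx': 318.49178001949474, 'cy': 199.15470780501607, 'R': array([[ 0.901 , -0.4337,  0.0029],
       [-0.33  , -0.6898, -0.6444],
       [ 0.2815,  0.5797, -0.7647]]), 't': array([-0.5289,  0.2756,  1.2356]), 'shot': 1}
top {'fx': 376.5025905157605, 'fy': 376.5025905157605, 'cx': 322.68164630945205, 'cy': 200.78158491579353, 'R': array([[ 0.0193, -0.9998,  0.003 ],
       [-0.9725, -0.0195, -0.2322],
       [ 0.2322,  0.0016, -0.9727]]), 't': array([0.0013, 0.6235, 1.0282]), 'shot': 2}
wrist {'fx': 309.70691628693146, 'fy': 309.70691628693146, 'cx': 318.21223977907835, 'cy': 193.3272156330901, 'tool_from_camera': array([[-0.0011, -0.3106,  0.9505, -0.123 ],
       [ 1.    , -0.0001,  0.0011,  0.0008],
       [-0.0002,  0.9505,  0.3106, -0.0796],
       [ 0.    ,  0.    ,  0.    ,  1.    ]]), 'shot': 3}
```

View pics/side0.png

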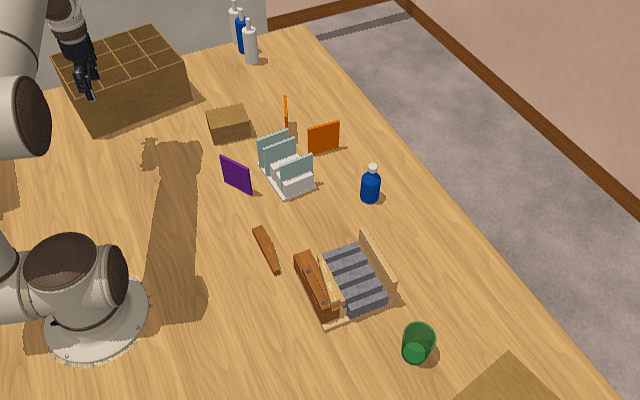

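View pics/top0.png

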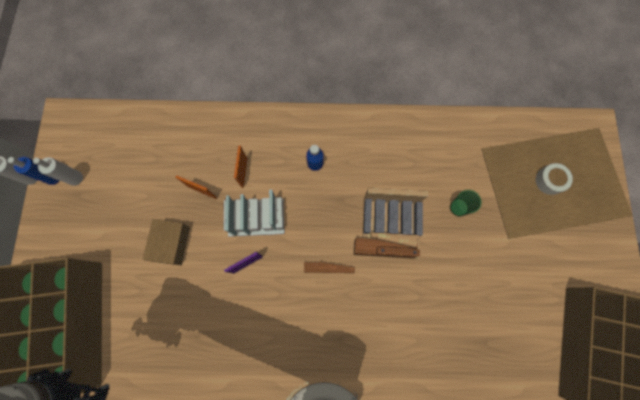

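View pics/wrist0.png

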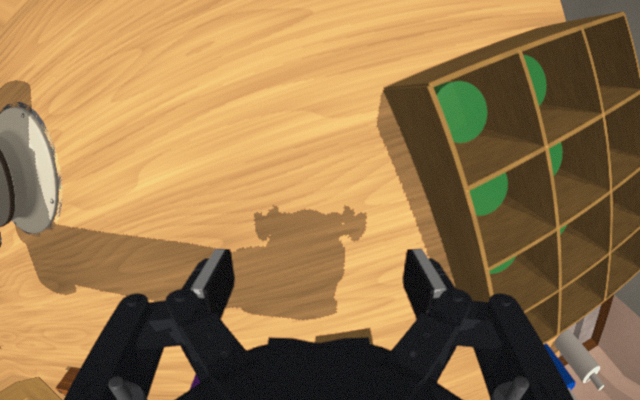

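The side view shows the rack with the plaques at about (285,165), the crate at (345,285), the wedge at (267,250), the bottle at (370,185), the tumbler at (418,343) and the carton at (228,123). The purple (236,175) and orange (323,137) and (286,110) plaques are look-alikes. I'll enlarge the rack and crate and run the detectors.

```bash
python3 - <<'E'
from h import *
np.set_printoptions(precision=4,suppress=True)
cs=bot.camera("side"); ct=bot.camera("top")
save(cs,"s1.png",(215,90,435,360),2.2); save(ct,"t1.png",(130,130,490,290),2.2)
save(cs,"s1r.png",(220,90,350,210),5); save(ct,"t1r.png",(210,170,300,250),7); save(ct,"t1c.png",(340,170,440,270),6);save(cs,"s1c.png",(240,215,410,340),4.5)
for c,n in((cs,'side'),(ct,'top')):
    for nm in["rack","crate","wedge","plaque0","bar","lane","crate_slot0","crate_slot1","crate_slot2","crate_slot3","bottle","tumbler","carton"]:
        print(n,nm,[(round(d["conf"],2),(np.array(d["centre"])*[640,400]).round(1).tolist()) for d in bot.tip_of(nm,c)][:8])
    print([(round(d["conf"],2),(np.array(d["bbox"])*[640,400,640,400]).round(1).tolist()) for d in bot.look_for("plaque0",c)])
E
```

```text
side rack [(0.94, [288.2, 173.5])]
side crate [(0.73, [340.2, 287.1])]
side wedge [(0.69, [268.8, 250.1])]
side plaque0 [(0.95, [273.6, 162.4]), (0.94, [283.9, 169.2]), (0.94, [238.8, 190.3]), (0.67, [288.6, 131.1]), (0.66, [298.4, 186.1]), (0.56, [322.8, 150.8]), (0.36, [286.9, 177.2])]Traceback (most recent call last):
  File "<stdin>", line 8, in <module>
ValueError: it knows: bottle, carton, crate, crate_slot, lane, plaque, rack, tumbler, wedge
```

```bash
python3 - <<'E'
from h import *
np.set_printoptions(precision=4,suppress=True)
cs=bot.camera("side"); ct=bot.camera("top")
for c,n in((cs,'side'),(ct,'top')):
    for nm in["rack","crate","wedge","plaque","lane","crate_slot","bottle","tumbler","carton"]:
        print(n,nm,[(round(d["conf"],2),(np.array(d["centre"])*[640,400]).round(1).tolist()) for d in bot.tip_of(nm,c)][:8])
    print([(round(d["conf"],2),(np.array(d["bbox"])*[640,400,640,400]).round(1).tolist()) for d in bot.look_for("plaque",c)])
E
```

```text
side rack [(0.82, [287.2, 175.4])]
side crate [(0.62, [338.1, 290.8])]
side wedge [(0.72, [274.6, 164.0]), (0.55, [264.7, 250.5])]
side plaque [(0.93, [278.9, 170.1]), (0.82, [323.6, 150.8]), (0.65, [274.3, 163.3]), (0.65, [235.1, 186.6]), (0.59, [299.9, 187.9]), (0.44, [289.1, 135.2])]
side lane [(0.58, [317.3, 278.6])]
side crate_slot [(0.85, [358.2, 290.1]), (0.73, [360.4, 302.0]), (0.7, [343.8, 263.4]), (0.61, [349.0, 275.5])]
side bottle [(0.63, [370.1, 197.8]), (0.58, [232.7, 131.3])]
side tumbler [(0.7, [413.3, 352.3]), (0.61, [266.5, 249.8]), (0.6, [229.0, 132.9])]
side carton [(0.74, [232.9, 132.4])]
[(0.95, [278.5, 155.6, 34.6, 36.3]), (0.82, [307.7, 121.1, 32.0, 31.9]), (0.81, [264.6, 134.6, 31.4, 41.2]), (0.65, [257.6, 129.7, 32.3, 39.0]), (0.61, [218.5, 153.1, 36.4, 40.3]), (0.4, [287.5, 106.0, -2.5, 17.7])]
top rack [(0.75, [257.8, 219.1])]
top crate [(0.97, [391.4, 229.7])]
top wedge [(0.58, [330.9, 268.2])]
top plaque [(0.93, [242.2, 170.6]), (0.85, [248.3, 218.3]), (0.71, [238.7, 216.2]), (0.7, [244.5, 264.8]), (0.53, [385.7, 219.5]), (0.52, [273.1, 217.2]), (0.5, [202.1, 192.6])]
top lane [(0.87, [386.9, 241.6])]
top crate_slot [(0.88, [409.0, 217.7]), (0.77, [383.1, 217.5]), (0.76, [373.5, 219.8]), (0.72, [398.6, 219.2])]
top bottle [(0.69, [316.0, 163.9])]
top tumbler [(0.59, [457.0, 208.9])]
top carton [(0.68, [170.4, 241.2])]
[(0.69, [224.9, 196.7, 12.7, 39.3]), (0.69, [231.3, 149.5, 15.3, 36.3]), (0.68, [268.7, 192.2, 4.6, 38.6]), (0.67, [239.1, 197.3, 15.9, 37.2]), (0.56, [175.8, 174.1, 42.2, 23.7]), (0.55, [225.2, 255.6, 36.7, 19.5])]
```

View pics/s1r.png

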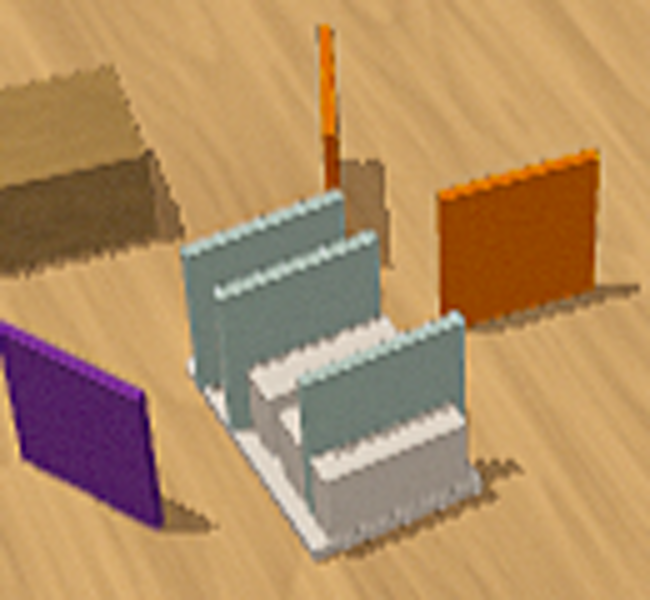

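View pics/t1r.png

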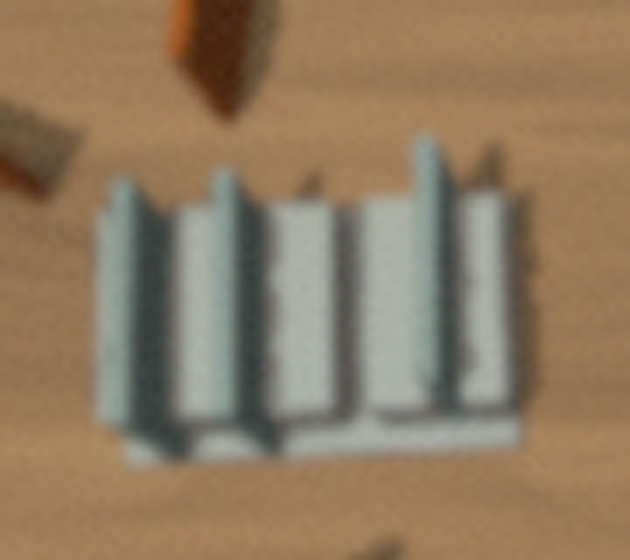

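View pics/s1c.png

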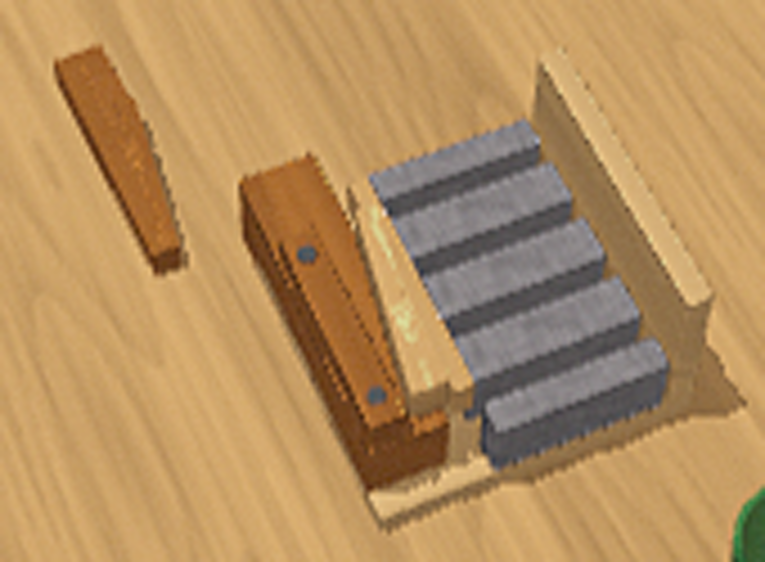

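View pics/t1c.png

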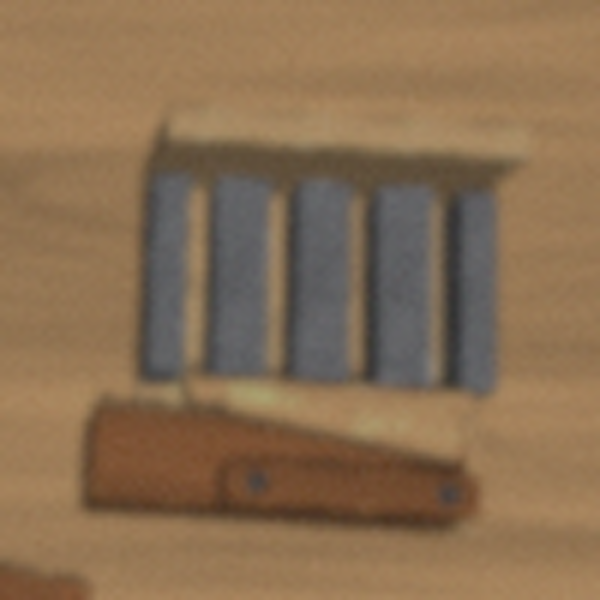

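There are three pale plaques, in the rack slots at +60, +20 and -60 (top-view columns about 228, 242 and 271). The fourth slot is empty. Next I'll fit the rack, crate and wedge poses from picked corners.

```bash
cat > fit.py <<'E'
from h import *
from scipy.optimize import least_squares
def fit(obs,x0):
    # obs: list of (cam, local xyz mm, pixel)
    def W(p,l):
        c,s=np.cos(p[2]),np.sin(p[2]); l=np.array(l)/1000.
        return np.array([p[0]+c*l[0]-s*l[1],p[1]+s*l[0]+c*l[1],l[2]])
    f=lambda p: np.concatenate([proj(c,W(p,l))-np.array(px) for c,l,px in obs])
    r=least_squares(f,x0,loss='soft_l1'); return r.x, f(r.x).reshape(-1,2), W
E
python3 - <<'E'
from fit import *
np.set_printoptions(precision=4,suppress=True)
cs=bot.camera("side"); ct=bot.camera("top")
T=lambda x,y:(210+x/7,170+y/7); S=lambda x,y:(220+x/5,90+y/5)
rack=[(ct,(-55,85,0),T(130,462)),(ct,(-55,-85,0),T(520,442)),(cs,(-55,-85,0),S(318,557)),(cs,(55,-85,0),S(482,488)),(cs,(-55,85,12),S(188,362))]
p,r,W=fit(rack,[.48,.18,0]); print("rack",p,r)
C=lambda x,y:(340+x/6,170+y/6); D=lambda x,y:(240+x/4.5,215+y/4.5)
crate=[(cs,(-82,-70,86),D(378,435)),(cs,(-82,50,86),D(None or 0,0))]
# corners: rail top y=-70 near, end board top, deck corner (-82,110,60)
crate=[(cs,(-82,110,60),D(242,184)),(cs,(-37,110,60),D(312,155)),(cs,(85,-70,115),D(692,303)),(cs,(85,90,115),D(540,62)),
 (ct,(-82,110,60),C(85,508)),(ct,(-37,110,60),C(95,400))]
crate=[crate[0],crate[1],crate[4],crate[5],(cs,(-82,-70,86),D(372,425))]
p2,r2,W2=fit(crate,[.48,-.18,0]); print("crate",p2,r2)
for c,n,px,x0,y0,s in((ct,"tc2.png",0,340,170,6),(cs,"sc2.png",1,240,215,4.5)):
    f=cv2.resize(c["frame"][:,:,::-1][y0:y0+125,x0:x0+165],None,fx=4.8,fy=4.8,interpolation=cv2.INTER_CUBIC)
    def ln(a,b,col=(0,0,255)):
        q=[tuple(int(v) for v in ((proj(c,W2(p2,k))-[x0,y0])*4.8+2)) for k in(a,b)]; cv2.line(f,*q,col,1,cv2.LINE_AA)
    for y in(-60,-20,20,60):
        for d in(-6.5,6.5): ln((-23,y+d,60),(85,y+d,60),(0,255,255))
    for a,b in(((85,-80,115),(85,80,115)),((-62,-70,86),(-62,50,86)),((-82,-70,86),(-82,50,86)),((-82,110,60),(-37,110,60)),((-82,-70,60),(-82,110,60))): ln(a,b)
    cv2.imwrite("pics/"+n,f)
for c,n,x0,y0 in((ct,"tr2.png",210,170),(cs,"sr2.png",220,90)):
    f=cv2.resize(c["frame"][:,:,::-1][y0:y0+125,x0:x0+135],None,fx=4.8,fy=4.8,interpolation=cv2.INTER_CUBIC)
    def ln(a,b,col=(0,0,255)):
        q=[tuple(int(v) for v in ((proj(c,W(p,k))-[x0,y0])*4.8+2)) for k in(a,b)]; cv2.line(f,*q,col,1,cv2.LINE_AA)
    for y in(-60,-20,20,60):
        for d in(-6,6): ln((-55,y+d,65),(55,y+d,65),(0,0,255))
    for y in (-60,20,60):
        for d in(-4,4): ln((-50,y+d,122),(50,y+d,122),(255,0,0))
    cv2.imwrite("pics/"+n,f)
for c,px in((ct,(330.9,268.2)),(cs,(268.8,250.1))): print("wedge",onz(c,*px,0.0))
for nm,px in(("bot",(316,163.9)),("tum",(457,208.9)),("car",(170,241))): print(nm,onz(ct,*px,0))
E
```

```text
rack [0.5868 0.2183 0.0763] [[ 0.0846 -0.3137]
 [-0.0057 -0.5758]
 [-0.4732  0.8396]
 [ 0.4562  0.0645]
 [-0.9976 -0.5867]]
crate [ 0.5545 -0.1956 -0.0275] [[-1.2937 -0.9255]
 [-0.0975 -0.6227]
 [ 1.2827 -2.0578]
 [ 0.0295  0.3524]
 [ 0.1299  0.678 ]]
wedge [ 0.4336 -0.015   0.    ]
wedge [ 0.4402 -0.0047  0.    ]
bot [0.7618 0.0374 0.    ]
tum [ 0.6232 -0.405   0.    ]
car [0.5057 0.476  0.    ]
```

```bash
cd pics; python3 -c "
import cv2,numpy as np
a=[cv2.imread(n) for n in('tc2.png','sc2.png')]; cv2.imwrite('m1.png',np.vstack(a)[:, :800])
a=[cv2.imread(n) for n in('tr2.png','sr2.png')]; cv2.imwrite('m2.png',cv2.resize(np.hstack(a),(800,370)))
im=cv2.imread('m1.png'); cv2.imwrite('m1.png',cv2.resize(im,(396,600)) )
"
```

```text
(no output)
```

View pics/tc2.png

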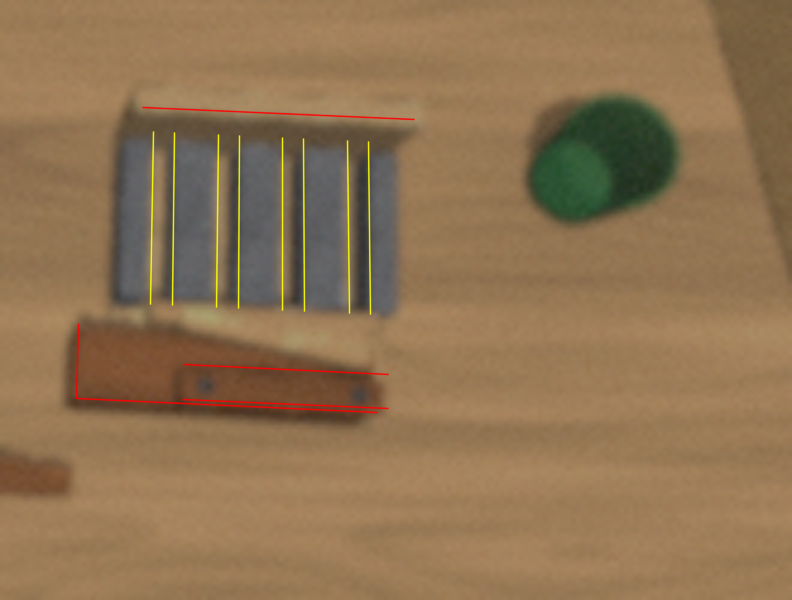

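View pics/sc2.png

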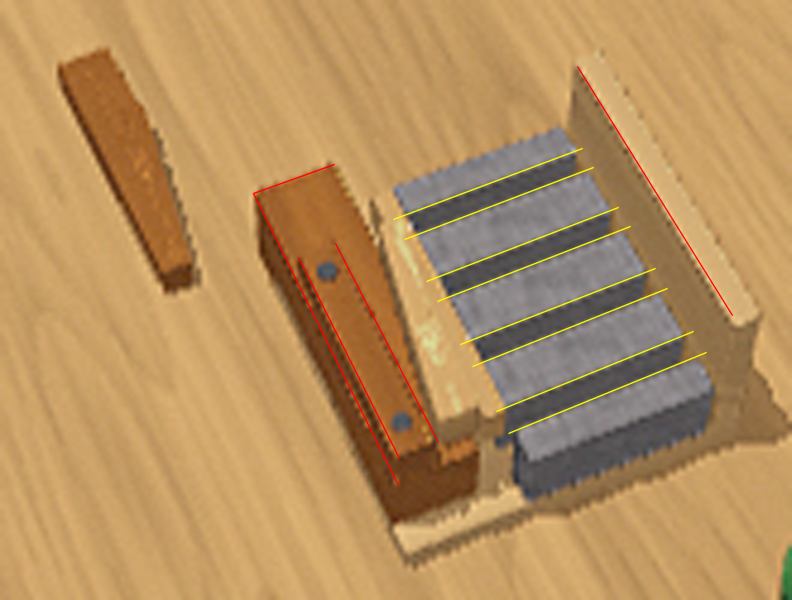

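View pics/m2.png

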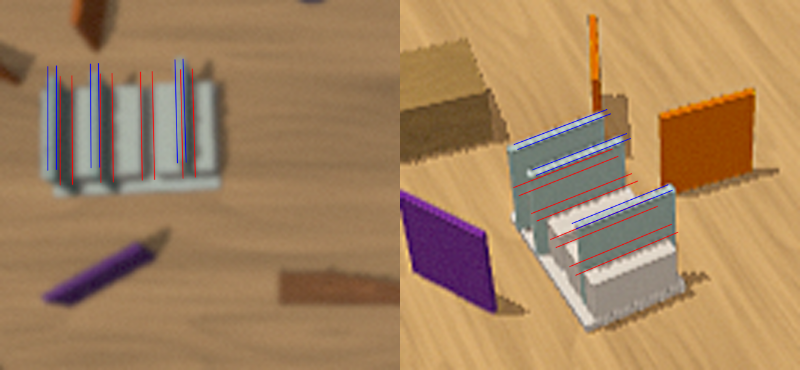

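```bash
cat > plan.py <<'E'
from h import *
import sys
from scipy.spatial.transform import Rotation as Ro
np.set_printoptions(precision=4,suppress=True)
def pose():
    o=bot.get_obs(); return np.array(o["ee_pos"]),Ro.from_euler('xyz',o["tcp_rot"],degrees=True).as_matrix(),o
def down(yaw):  # tool x down; tool y along world direction yaw (rad), z=x cross y
    x=np.array([0,0,-1.]); y=np.array([np.cos(yaw),np.sin(yaw),0]); return np.column_stack([x,y,np.cross(x,y)])
def go(pos,yaw=None):
    p,R,o=pose()
    Rt=R if yaw is None else min((down(yaw),down(yaw+np.pi)),key=lambda D:Ro.from_matrix(R.T@D).magnitude())
    rv=Ro.from_matrix(R.T@Rt).as_rotvec(degrees=True); d=R.T@(np.array(pos)-p)
    print("from",p,"turn",rv.round(2),"shift",d.round(4),"n>=",max(np.linalg.norm(d)/.0625,np.linalg.norm(rv)/10.7).round(1),"opening",round(o["opening"],4),"t",round(o["time"],2))
def wray(c,u,v,P):  # wrist camera pixel -> world ray
    p,R=P; M=np.array(c["tool_from_camera"]); a=np.array([u-c["cx"],v-c["cy"]]); r=np.linalg.norm(a); th=r/c["fx"]
    d=np.array([*(a/max(r,1e-9)*np.sin(th)),np.cos(th)]); return p+R@M[:3,3], R@(M[:3,:3]@d)
def wonz(c,u,v,P,z):
    o,d=wray(c,u,v,P); return o+d*(z-o[2])/d[2]
def wproj(c,X,P):
    p,R=P; M=np.array(c["tool_from_camera"]); q=M[:3,:3].T@(R.T@(np.array(X)-p)-M[:3,3]); th=np.arctan2(np.hypot(q[0],q[1]),q[2]); h=np.hypot(q[0],q[1])
    return np.array([c["cx"]+c["fx"]*th*q[0]/h,c["cy"]+c["fx"]*th*q[1]/h])
E
python3 - <<'E'
from plan import *
p,R,o=pose(); print(R)
go([.55,.218,.30],np.pi/2+.076)
E
```

```text
[[ 0.      0.2982  0.9545]
 [-0.      0.9545 -0.2982]
 [-1.     -0.      0.    ]]
from [0.164  0.525  0.2503] turn [-21.71   0.     0.  ] shift [-0.0497 -0.1779  0.46  ] n>= 7.9 opening 0.0858 t 1.65
```

```bash
python3 -m handwheel '[[-10,0,0,-0.05,-0.03,0.05,-1],[-21.7,0,0,-0.05,-0.178,0.46,-1],[-21.7,0,0,-0.05,-0.178,0.46,-1],[-21.7,0,0,-0.05,-0.178,0.46,-1],[-21.7,0,0,-0.05,-0.178,0.46,-1],[-21.7,0,0,-0.05,-0.178,0.46,-1],[-21.7,0,0,-0.05,-0.178,0.46,-1],[-21.7,0,0,-0.05,-0.178,0.46,-1],[-21.7,0,0,-0.05,-0.178,0.46,-1],[-21.7,0,0,-0.05,-0.178,0.46,-1],[-21.7,0,0,-0.05,-0.178,0.46,0.4],[-21.7,0,0,-0.05,-0.178,0.46,0.4],[-21.7,0,0,-0.05,-0.178,0.46,0.4]]' 60
python3 - <<'E'
from plan import *
p,R,o=pose(); print(p,o["q"],o["opening"])
c=bot.camera("wrist"); save(c,"w1.png")
E
```

```text
time: 3.28
ee_pos: [0.5494, 0.2187, 0.3007]
tcp_rot: [24.3, 90.0, 28.7]
wrist_force: [0.8, 0.0, 1.0]
opening: 0.0323
[0.5494 0.2187 0.3007] [ 21.7072  12.4283  24.1454 101.6858   0.0039  17.273 ] 0.0323339011842922
```

View pics/w1.png

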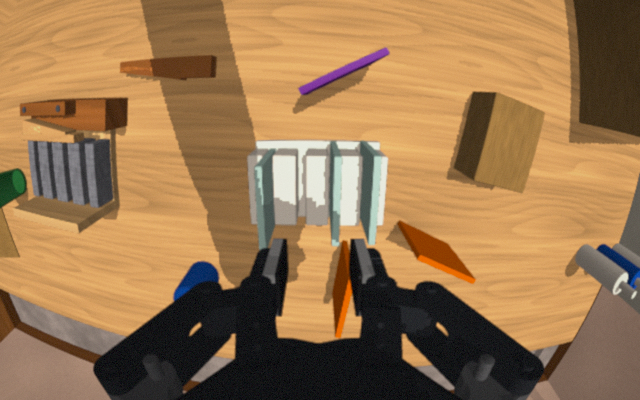

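The wrist view shows the rack at (250-385,140-240) and the three pale plaques at columns 265, 336 and 370. I'll enlarge it for corner picking.

```bash
python3 - <<'E'
from plan import *
P=pose()[:2]
c=bot.camera("wrist"); save(c,"w2.png",(235,130,400,255),4.8)
np.save("w2.npy",c["frame"])
E
```

```text
(no output)
```

View pics/w2.png

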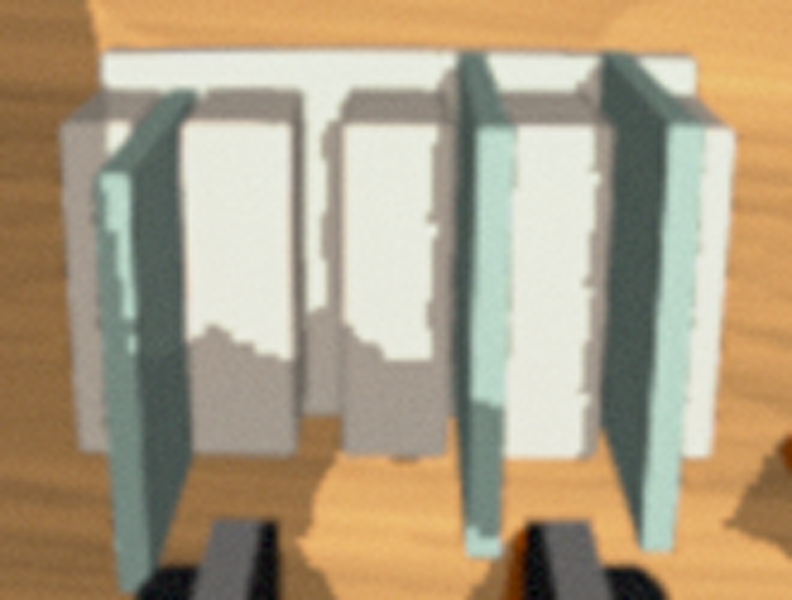

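```bash
python3 - <<'E'
from plan import *
P=pose()[:2]; c=bot.camera("wrist")
px=lambda x,y:(235+(x-2)/4.8,130+(y-2)/4.8)
for n,z,a in(("L",.122,[(97,170),(131,172),(118,592),(152,592)]),("M",.122,[(473,125),(515,125),(466,556),(501,556)]),("R",.122,[(668,124),(703,124),(642,550),(672,550)]),
  ("ribs65",.065,[(60,123),(733,127),(82,455),(712,458)]),("base0/12",.012,[(102,50),(694,57)])):
    q=np.array([wonz(c,*px(*k),P,z) for k in a]); 
    if len(q)==4:
        nr=(q[0]+q[1])/2; fr=(q[2]+q[3])/2; d=fr-nr; print(n,"mid",(nr+fr)[:2]/2,"len",np.linalg.norm(d[:2])*1e3,"yaw",np.arctan2(d[1],d[0]),"w",np.linalg.norm((q[1]-q[0])[:2])*1e3)
    else: print(n,q)
    if n=="ribs65":print(q)
E
```

```text
L mid [0.5937 0.1613] len 100.17814784059681 yaw 0.05949863342498237 w 7.324856454674789
M mid [0.5778 0.2406] len 99.42212220201776 yaw 0.07331993257643761 w 8.69535422565679
R mid [0.5739 0.2806] len 99.07249957989063 yaw 0.07245877049242169 w 7.48132479010221
ribs65 mid [0.5851 0.221 ] len 89.86774594661664 yaw 0.07766788814880392 w 167.81146318077305
[[0.5462 0.1339 0.065 ]
 [0.5343 0.3012 0.065 ]
 [0.6359 0.1405 0.065 ]
 [0.6238 0.3086 0.065 ]]
base0/12 [[0.5356 0.1338 0.012 ]
 [0.5248 0.3004 0.012 ]]
```

Lengths (99-100 mm), widths and the 40 mm spacing all agree. Next I'll take the same view of the crate.

```bash
python3 - <<'E'
from plan import *
go([.53,-.195,.30],np.pi/2-.03)
E
```

```text
from [0.5497 0.2183 0.3005] turn [ 6.11  0.01 -0.01] shift [ 0.0004 -0.4105 -0.0513] n>= 6.6 opening 0.0256 t 3.42
```

```bash
python3 -m handwheel '[[1,0,0,0,-0.06,-0.008,0.4],[2,0,0,0,-0.12,-0.015,0.4],[3,0,0,0,-0.18,-0.023,0.4],[4,0,0,0,-0.24,-0.03,0.4],[5,0,0,0,-0.3,-0.038,0.4],[6.1,0,0,0,-0.36,-0.046,0.4],[6.1,0,0,0,-0.4105,-0.0513,0.4],[6.1,0,0,0,-0.4105,-0.0513,0.4],[6.1,0,0,0,-0.4105,-0.0513,0.4],[6.1,0,0,0,-0.4105,-0.0513,0.4]]'
python3 - <<'E'
from plan import *
p,R,o=pose(); np.savez("pc.npz",p=p,R=R); print(p,o["q"])
c=bot.camera("wrist"); save(c,"w3.png"); save(c,"w3c.png",(225,100,405,230),4.4)
for nm in["crate_slot","lane","crate","wedge"]:
    print(nm,[(round(d["conf"],2),(np.array(d["centre"])*[640,400]).round(1).tolist()) for d in bot.tip_of(nm,c)][:8])
E
```

```text
time: 4.68
ee_pos: [0.5301, -0.1942, 0.3005]
tcp_rot: [9.5, 90.0, 7.8]
wrist_force: [0.1, -0.6, -0.7]
opening: 0.0258
[ 0.5301 -0.1942  0.3005] [-20.123    8.5385  19.6444 101.0934   0.0066 -18.456 ]
crate_slot [(0.92, [306.9, 194.1]), (0.84, [363.4, 191.0]), (0.76, [331.6, 190.0]), (0.66, [278.3, 191.6])]
lane [(0.96, [341.6, 140.1])]
crate [(0.57, [318.4, 168.9])]
wedge [(0.71, [447.6, 85.0])]
```

View pics/w3.png

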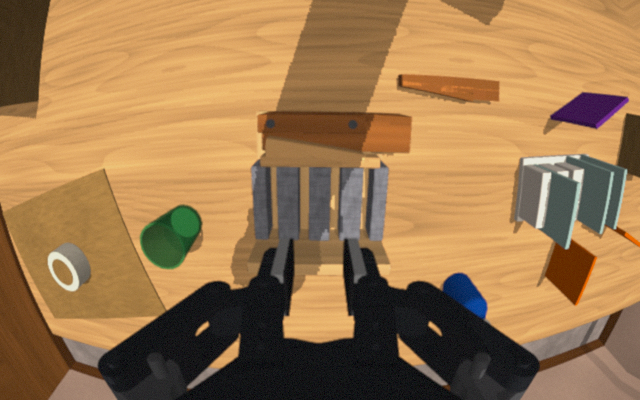

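View pics/w3c.png

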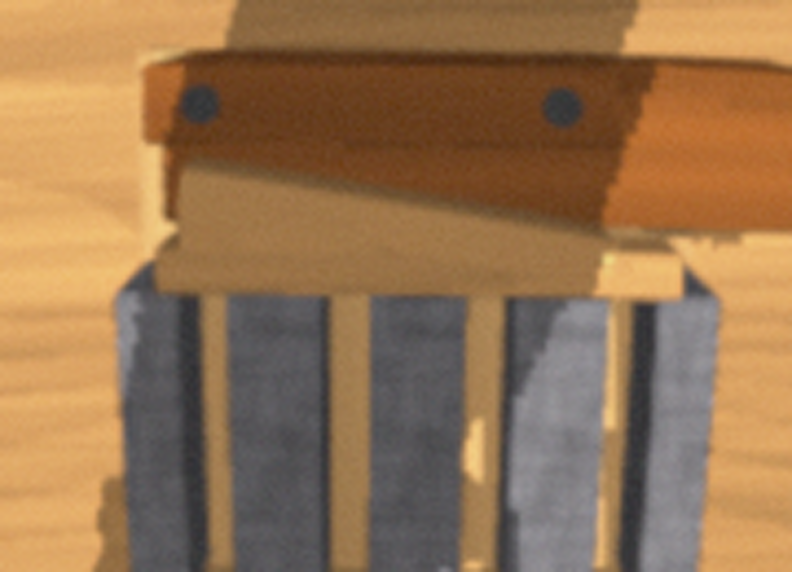

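The crate is seen squarely: ribs at (252-388,165-240), slots at columns 278, 307, 332 and 363, the rail at (258-410,112-150), and the end board at the bottom near row 245. I'll crop the ribs for edge picking.

```bash
python3 - <<'E'
from plan import *
c=bot.camera("wrist"); save(c,"w4c.png",(240,155,400,270),5); save(c,"w4d.png",(250,105,420,175),4.7)
E
```

```text
(no output)
```

View pics/w4c.png

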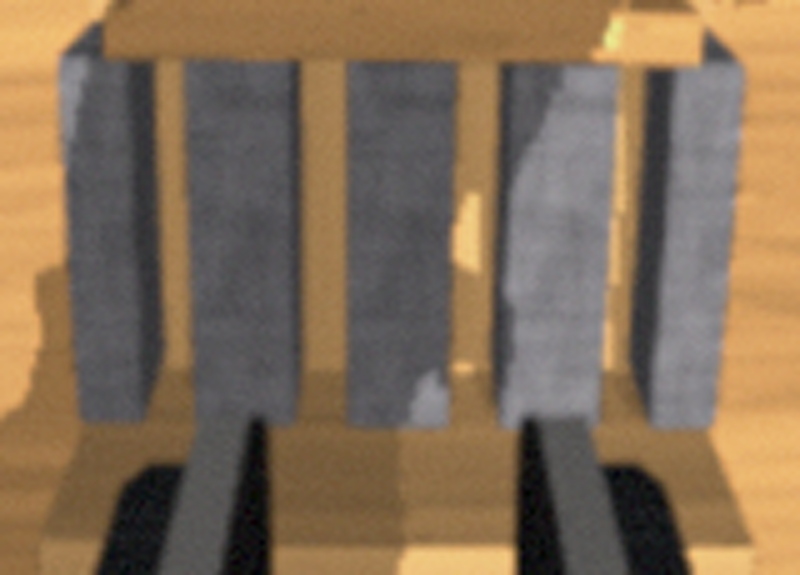

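View pics/w4d.png

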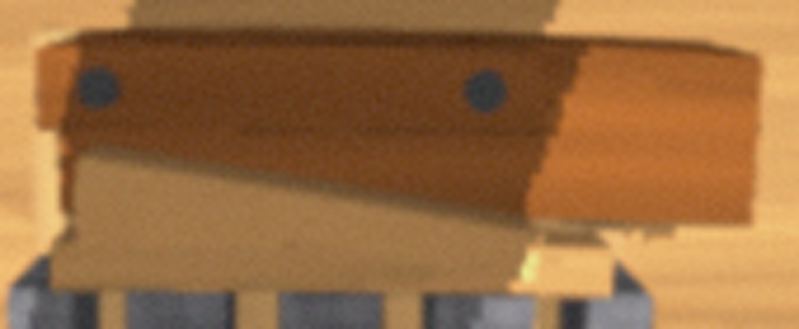

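```bash
python3 - <<'E'
from plan import *
P=pose()[:2]; c=bot.camera("wrist"); px=lambda x,y:(240+(x-2)/5,155+(y-2)/5)
pts=[];loc=[]
for k,(ys,n,f) in enumerate([(-60,156,167),(-20,320,322),(20,484,475),(60,646,626)]):
    a=wonz(c,*px(n,65),P,.06); b=wonz(c,*px(f,420),P,.06); d=b-a
    print(ys,a[:2],b[:2],"yaw",np.arctan2(d[1],d[0]))
    pts+= [(a+b)[:2]/2]; loc+=[ys]
pts=np.array(pts); d=np.polyfit(loc,pts,1); print("per mm",d[0],"norm",np.linalg.norm(d[0])*1e3,"yaw",np.arctan2(-d[0][0],d[0][1]),"y0 line mid",d[1])
for x in(45,400,748): print("endboard top",wonz(c,*px(x,545),P,.115))
q=lambda x,y:(250+(x-2)/4.7,105+(y-2)/4.7)
for x,y,z,n in((758,60,.06,"-82,110,60"),(752,222,.06,"-37,110,60"),(38,48,.086,"-82,-70,86"),(53,290,.086,"bar front"),(612,293,.086,"bar front")): print(n,wonz(c,*q(x,y),P,z))
for u,v in((306.9,194.1),(363.4,191),(331.6,190),(278.3,191.6)): print("net slot",wonz(c,u,v,P,.015)[:2])
print("net lane",wonz(c,341.6,140.1,P,.06))
E
```

```text
-60 [ 0.5351 -0.2513] [ 0.6305 -0.2561] yaw -0.049924293874575906
-20 [ 0.5365 -0.2114] [ 0.6313 -0.2152] yaw -0.03958045386649876
20 [ 0.5377 -0.1719] [ 0.6325 -0.1752] yaw -0.03470913884513785
60 [ 0.5386 -0.1324] [ 0.6342 -0.1353] yaw -0.030652789137381384
per mm [0.    0.001] norm 0.9990005022574439 yaw -0.029664781834398853 y0 line mid [ 0.5845 -0.1936]
endboard top [ 0.6361 -0.2786  0.115 ]
endboard top [ 0.6369 -0.1952  0.115 ]
endboard top [ 0.6411 -0.1134  0.115 ]
-82,110,60 [ 0.4771 -0.081   0.06  ]
-37,110,60 [ 0.5195 -0.0814  0.06  ]
-82,-70,86 [ 0.4689 -0.2581  0.086 ]
bar front [ 0.5271 -0.2584  0.086 ]
bar front [ 0.5317 -0.1239  0.086 ]
net slot [ 0.585  -0.2109]
net slot [ 0.5828 -0.1321]
net slot [ 0.5801 -0.1765]
net slot [ 0.5802 -0.2507]
net lane [ 0.5043 -0.1652  0.06  ]
```

Crate fit: bar front to end board measures 108 mm and the slot pitch is 40 mm. The origin is about (0.5524,-0.1926) with yaw -0.033, and the slot centres are (0.5814,-.2536), (.5827,-.2136), (.5841,-.1736) and (.5854,-.1336). Now I'll go to the plaque in rack slot -60.

```bash
python3 - <<'E'
from plan import *
go([.5937,.1613,.20],np.pi/2+.068)
E
```

```text
from [ 0.5301 -0.1949  0.3003] turn [-5.61  0.    0.  ] shift [0.1003 0.3579 0.053 ] n>= 6.0 opening 0.0257 t 5.03
```

```bash
python3 -m handwheel '[[-1,0,0,0,0.06,0.01,0.4],[-2,0,0,0,0.12,0.02,0.4],[-3,0,0,0.02,0.18,0.03,0.4],[-4,0,0,0.04,0.24,0.04,0.4],[-5,0,0,0.06,0.3,0.053,0.4],[-5.6,0,0,0.08,0.345,0.053,0.4],[-5.6,0,0,0.1003,0.3579,0.053,0.4],[-5.6,0,0,0.1003,0.3579,0.053,0.4],[-5.6,0,0,0.1003,0.3579,0.053,0.4]]'
python3 - <<'E'
from plan import *
c=bot.camera("wrist"); save(c,"w5.png")
go([.5937,.1613,.097],np.pi/2+.068)
E
```

```text
time: 6.15
ee_pos: [0.5941, 0.1602, 0.201]
tcp_rot: [-4.3, 90.0, -0.4]
wrist_force: [0.3, 0.8, 0.7]
opening: 0.0252
from [0.5943 0.16   0.2013] turn [-0.1   0.09 -0.01] shift [ 0.1043  0.0013 -0.0007] n>= 1.7 opening 0.0259 t 6.2
```

View pics/w5.png

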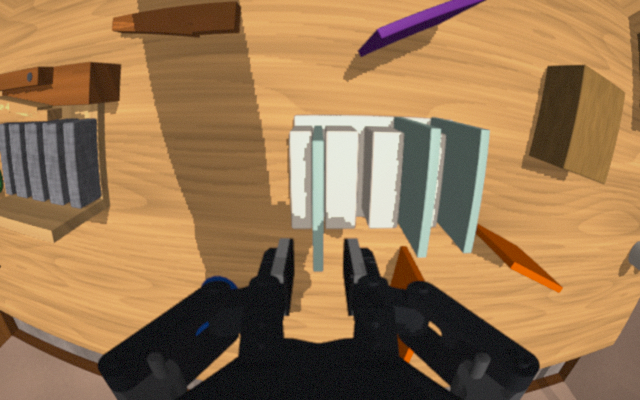

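The plaque at column 318 lies midway between the fingers (286 and 350). I'll lower and grip it.

```bash
python3 -m handwheel '[[0,0,0,0.035,0.001,0,0.4],[0,0,0,0.07,0.001,0,0.4],[0,0,0,0.104,0.001,0,0.4],[0,0,0,0.104,0.001,0,0.4],[0,0,0,0.104,0.001,0,0.4],[0,0,0,0.104,0.001,0,0.8],[0,0,0,0.104,0.001,0,1],[0,0,0,0.104,0.001,0,1],[0,0,0,0.104,0.001,0,1],[0,0,0,0.104,0.001,0,1]]' 50
python3 - <<'E'
from plan import *
c=bot.camera("wrist"); save(c,"w6.png"); c=bot.camera("side"); save(c,"s6.png",(215,90,375,210),5)
go([.5937,.1613,.22],np.pi/2+.068); print(bot.get_obs()["wrist_force"],bot.get_obs()["torque"])
E
```

```text
time: 7.45
ee_pos: [0.5949, 0.1618, 0.0983]
tcp_rot: [-0.8, 89.8, 3.1]
wrist_force: [-0.1, -2.4, 6.6]
opening: 0.0076
from [0.5949 0.1618 0.0982] turn [-0.06  0.2   0.  ] shift [-0.1218 -0.0004 -0.0008] n>= 1.9 opening 0.0073 t 7.55
[ 0.3228 -1.84    7.4491] [-0.5764 -0.0545 -0.0263]
```

View pics/w6.png

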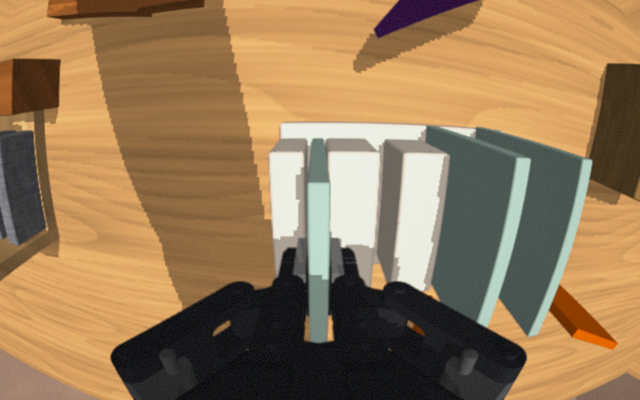

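View pics/s6.png

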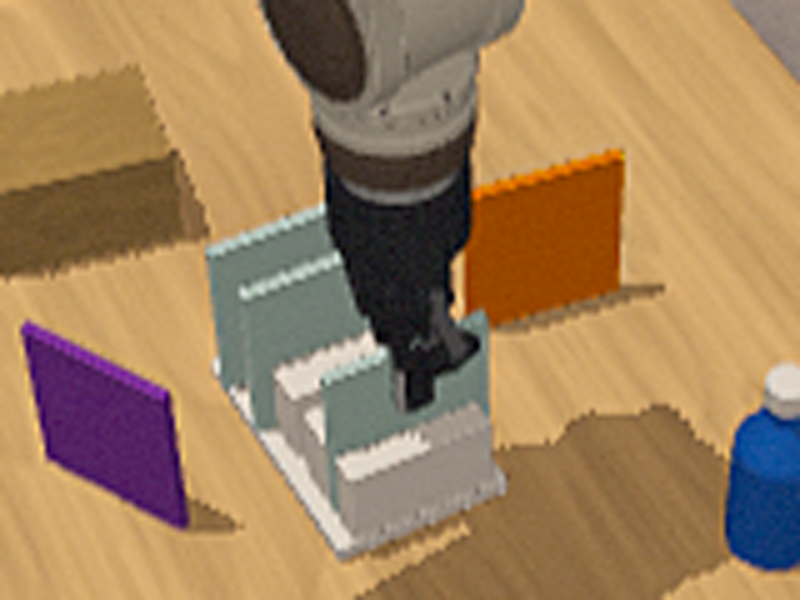

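Gripped (opening 7.5 mm). I'll lift straight up.

```bash
python3 -m handwheel '[[0,0,0,-0.015,0,0,1],[0,0,0,-0.04,0,0,1],[0,0,0,-0.07,0,0,1],[0,0,0,-0.1,0,0,1],[0,0,0,-0.125,0,0,1],[0,0,0,-0.125,0,0,1],[0,0,0,-0.125,0,0,1]]'
python3 - <<'E'
from plan import *
P=pose()[:2]; print(P[0],P[1][:,0])
c=bot.camera("wrist"); save(c,"w7.png",(200,90,440,270),3.2); c=bot.camera("side"); save(c,"s7.png",(215,50,375,210),3.7)
go([.5814,-.2536,.22],np.pi/2-.033); print(bot.get_obs()["wrist_force"],bot.get_obs()["torque"])
E
```

```text
time: 8.43
ee_pos: [0.5937, 0.1618, 0.2202]
tcp_rot: [-175.0, 90.0, -171.1]
wrist_force: [-0.7, -0.5, -1.6]
opening: 0.0073
[0.5937 0.1618 0.2202] [-0.0008 -0.0001 -1.    ]
from [0.5934 0.1617 0.2196] turn [ 5.74 -0.11  0.03] shift [-0.0001 -0.4136 -0.0399] n>= 6.6 opening 0.0075 t 8.53
[ 0.0782  0.7998 -0.3492] [ 0.0032 -0.0234 -0.0374]
```

View pics/w7.png

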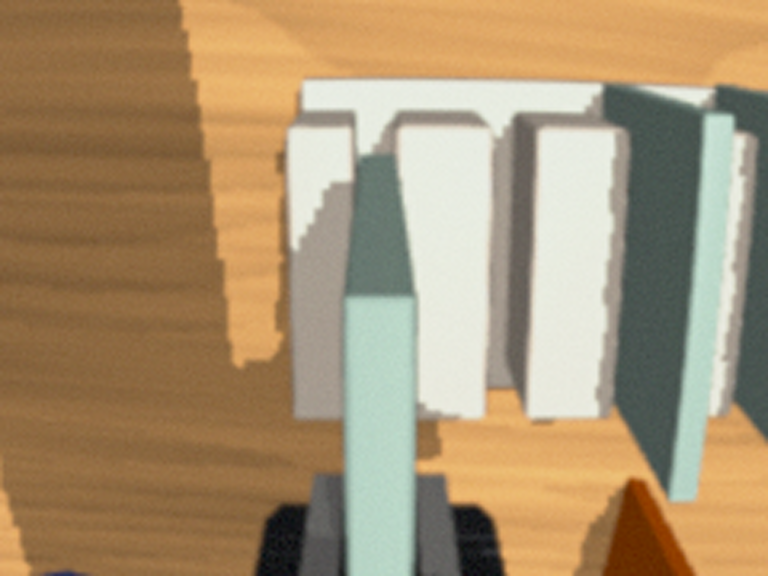

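View pics/s7.png

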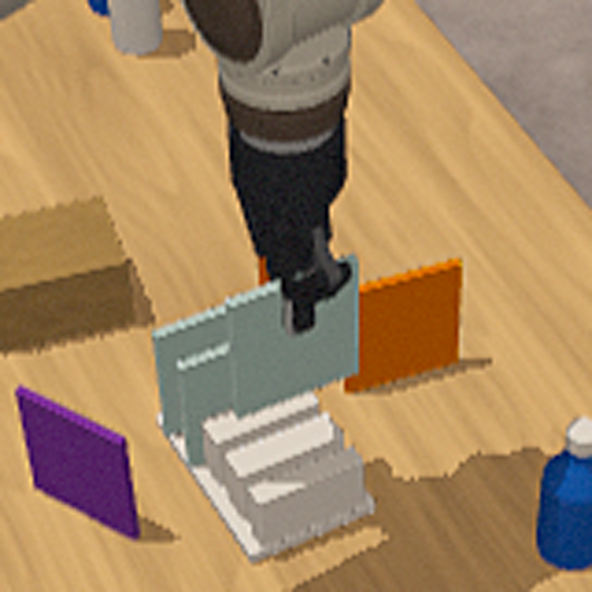

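The plaque is held level and clear of the rack. I'll check its offset in the tool frame from the near top edge at crop (379,295).

```bash
python3 - <<'E'
from plan import *
P=pose()[:2]; c=bot.camera("wrist")
# near top edge pixels
for (x,y),h in(((345,295),.0245),((413,295),.0245),((358,155),-.0855),((395,155),-.0855)):
    w=wonz(c,200+(x-1.5)/3.2,90+(y-1.5)/3.2,P,P[0][2]+h); print((x,y),(P[1].T@(w-P[0]))*1e3)
E
python3 -m handwheel '[[1,0,0,0,-0.05,0,1],[2,0,0,0,-0.11,-0.01,1],[3,0,0,0,-0.17,-0.02,1],[4,0,0,0,-0.23,-0.03,1],[5,0,0,0,-0.29,-0.04,1],[5.7,0,0,0,-0.35,-0.04,1],[5.7,-0.1,0,0,-0.39,-0.04,1],[5.7,-0.1,0,0,-0.4136,-0.04,1],[5.7,-0.1,0,0,-0.4136,-0.04,1],[5.7,-0.1,0,0,-0.4136,-0.04,1],[5.7,-0.1,0,0,-0.4136,-0.04,1],[5.7,-0.1,0,0,-0.4136,-0.04,1]]'
python3 - <<'E'
from plan import *
P=pose()[:2]
c=bot.camera("wrist"); save(c,"w8.png",(200,90,440,270),3.2); c=bot.camera("side"); save(c,"s8.png",(260,170,440,350),3.3)
go([.5814,-.2536,.22],np.pi/2-.033)
E
```

```text
(345, 295) [-24.3981  -2.689  -51.0766]
(413, 295) [-24.4006   4.3497 -51.0776]
(358, 155) [ 85.6012  -3.6234 -50.4431]
(395, 155) [ 85.5984   4.1981 -50.4416]
time: 10.07
ee_pos: [0.5819, -0.2526, 0.2212]
tcp_rot: [-0.1, 89.9, -1.9]
wrist_force: [-0.8, 0.4, -1.8]
opening: 0.0071
from [ 0.5818 -0.253   0.2212] turn [ 0.09  0.12 -0.  ] shift [ 0.0012 -0.0007 -0.0004] n>= 0.0 opening 0.0076 t 10.18
```

View pics/w8.png

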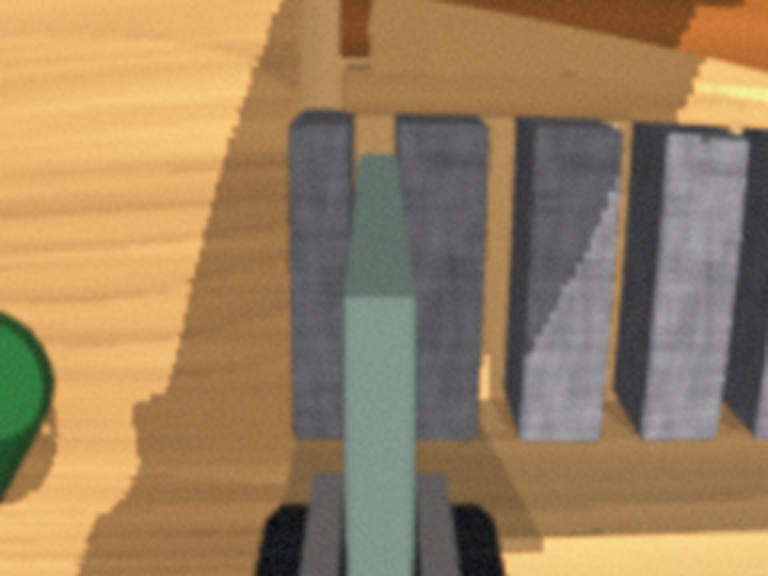

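View pics/s8.png

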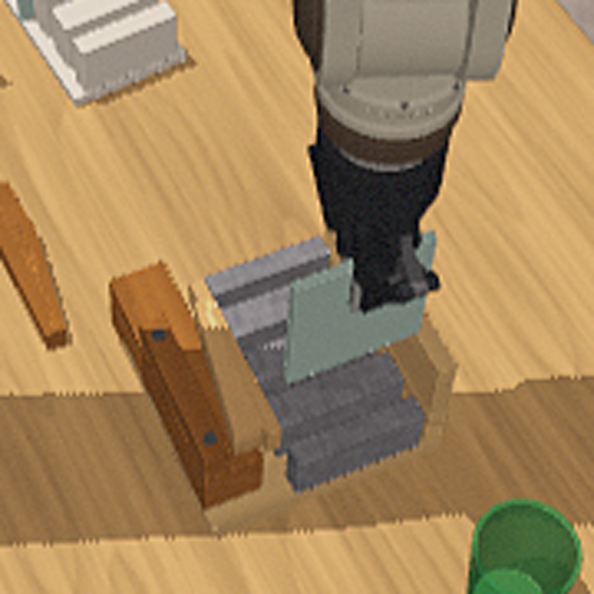

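```bash
python3 -m handwheel '[[0,0,0,0.03,-0.0012,0,1],[0,0,0,0.06,-0.0012,0,1],[0,0,0,0.072,-0.0012,0,1],[0,0,0,0.08,-0.0012,0,1],[0,0,0,0.085,-0.0012,0,1],[0,0,0,0.085,-0.0012,0,1],[0,0,0,0.085,-0.0012,0,1]]'
python3 - <<'E'
from plan import *
P=pose()[:2]
c=bot.camera("wrist"); save(c,"w9.png",(200,90,440,270),3.2)
go([.5814,-.2536,.101],np.pi/2-.033); print(bot.get_obs()["wrist_force"])
E
```

```text
time: 11.05
ee_pos: [0.5821, -0.2549, 0.1367]
tcp_rot: [-6.3, 89.8, -8.2]
wrist_force: [0.3, -0.9, -1.1]
opening: 0.0073
from [ 0.5821 -0.2548  0.1366] turn [0.04 0.15 0.01] shift [ 0.0356  0.0012 -0.0008] n>= 0.6 opening 0.0073 t 11.1
[-0.3544  0.0165 -0.6253]
```

View pics/w9.png

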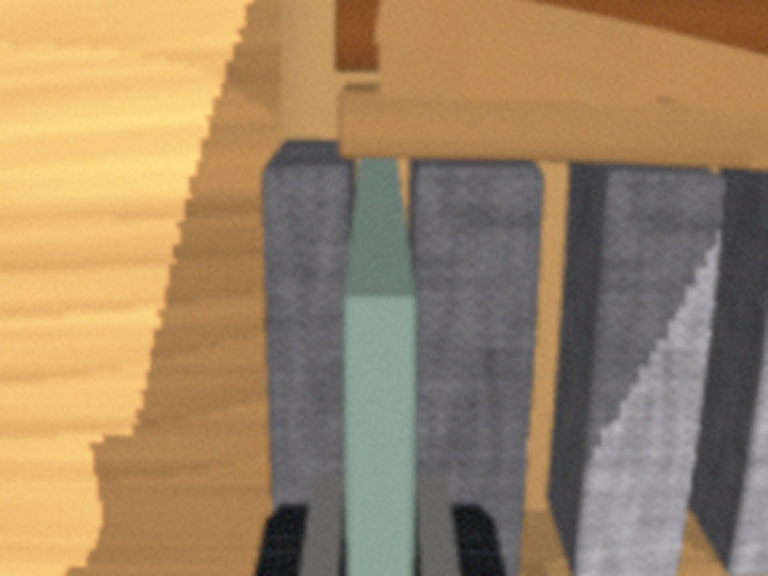

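The plaque is 10 mm into the slot without contact (slot edges 352/412, plaque 358-398), slightly left of centre. I'll continue down with a small correction.

```bash
python3 -m handwheel '[[0,0,0,0.01,0.0007,-0.0005,1],[0,0,0,0.02,0.0007,-0.0005,1],[0,0,0,0.027,0.0007,-0.0005,1],[0,0,0,0.032,0.0007,-0.0005,1],[0,0,0,0.0345,0.0007,-0.0005,1],[0,0,0,0.0345,0.0007,-0.0005,1]]'
python3 - <<'E'
from plan import *
go([.5814,-.2536,.101],np.pi/2-.033); print(bot.get_obs()["wrist_force"])
E
```

```text
time: 11.85
ee_pos: [0.5815, -0.2541, 0.1017]
tcp_rot: [-1.8, 89.9, -3.7]
wrist_force: [0.5, -0.2, -0.7]
opening: 0.0075
from [ 0.5815 -0.2541  0.1017] turn [0.04 0.12 0.  ] shift [ 0.0007  0.0005 -0.0001] n>= 0.0 opening 0.0075 t 11.85
[ 0.497  -0.1534 -0.6817]
```

```bash
python3 -m handwheel '[[0,0,0,0.001,0,0,1],[0,0,0,0.002,0,0,1],[0,0,0,0.002,0,0,1],[0,0,0,0.002,0,0,0.7],[0,0,0,0.002,0,0,0.45],[0,0,0,0.002,0,0,0.4],[0,0,0,0.002,0,0,0.4]]'
python3 - <<'E'
from plan import *
P=pose()[:2]; print(P[0])
c=bot.camera("wrist"); save(c,"w10.png",(200,90,440,270),3.2)
c=bot.camera("side"); save(c,"s10.png",(260,170,440,350),3.3)
print(bot.get_obs()["wrist_force"],bot.get_obs()["opening"])
E
```

```text
time: 12.72
ee_pos: [0.5814, -0.254, 0.0993]
tcp_rot: [7.4, 89.9, 5.5]
wrist_force: [-0.9, -0.5, 0.1]
opening: 0.0253
[ 0.5814 -0.254   0.0993]
[-0.2368 -0.315  -0.658 ] 0.025459918223275688
```

View pics/w10.png

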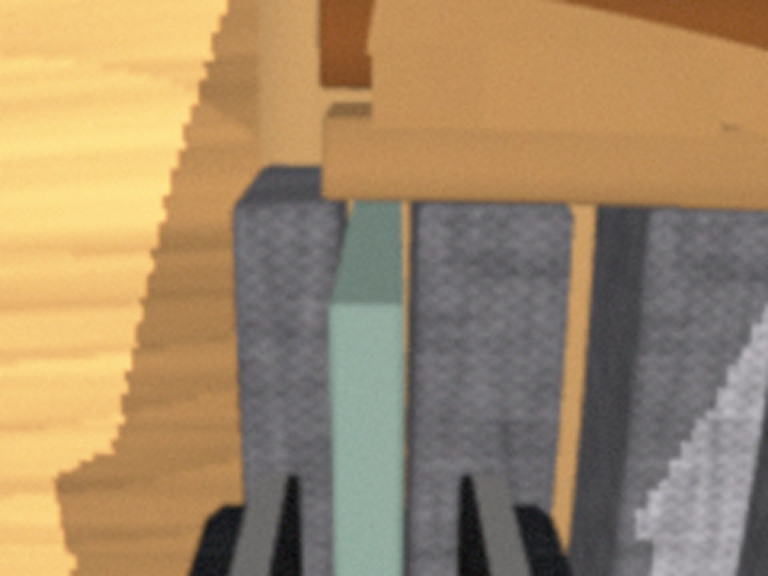

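View pics/s10.png

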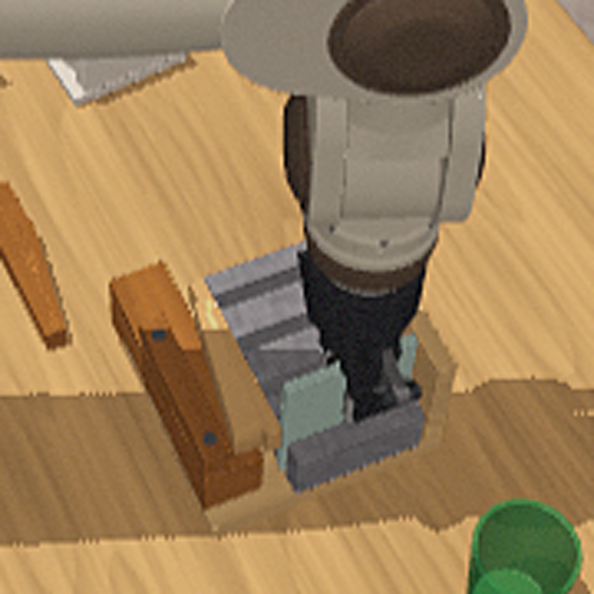

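Released. The plaque stands in slot 0 with a slight lean to the left. On to the plaque in rack slot +20.

```bash
python3 -m handwheel '[[0,0,0,-0.04,0,0,0.4],[0,0,0,-0.08,0,0,0.4],[0,0,0,-0.12,0,0,0.4],[0,0,0,-0.12,0,0,0.4]]'
python3 - <<'E'
from plan import *
c=bot.camera("wrist"); save(c,"w11.png",(180,90,420,270),3.2)
go([.5778,.2403,.20],np.pi/2+.072)
E
```

```text
time: 13.32
ee_pos: [0.5822, -0.2545, 0.2233]
tcp_rot: [-16.4, 89.6, -18.2]
wrist_force: [0.2, 1.1, 0.0]
opening: 0.0254
from [ 0.5817 -0.2543  0.2209] turn [-5.97  0.24  0.07] shift [ 0.0203  0.4942 -0.02  ] n>= 7.9 opening 0.0253 t 13.38
```

View pics/w11.png

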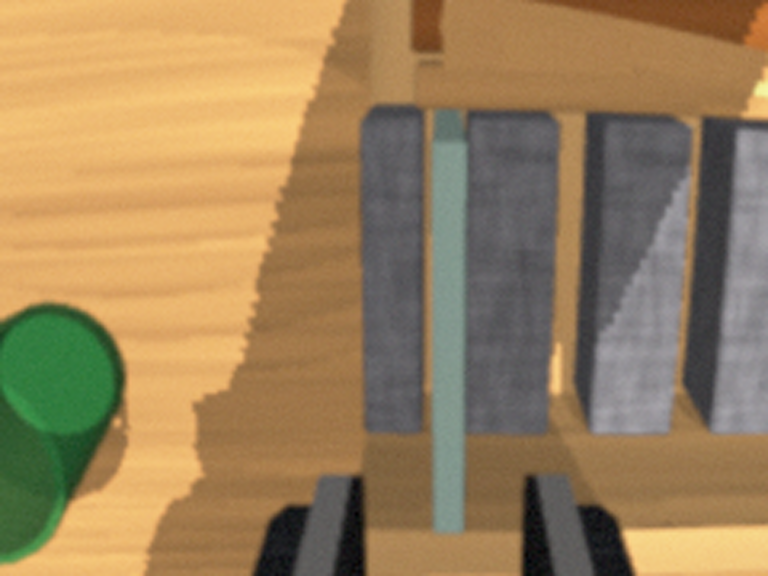

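The first plaque stands straight in slot 0 (crop column 449).

```bash
python3 -m handwheel '[[-1,0,0,0,0.05,0,0.4],[-2,0,0,0,0.11,0,0.4],[-3,0,0,0,0.17,0,0.4],[-4,0,0,0,0.23,-0.01,0.4],[-5,0,0,0,0.29,-0.02,0.4],[-6,0,0,0,0.35,-0.02,0.4],[-6,0.2,0,0.01,0.41,-0.02,0.4],[-6,0.2,0,0.02,0.46,-0.02,0.4],[-6,0.2,0,0.02,0.494,-0.02,0.4],[-6,0.2,0,0.02,0.494,-0.02,0.4],[-6,0.2,0,0.02,0.494,-0.02,0.4],[-6,0.2,0,0.02,0.494,-0.02,0.4]]'
python3 - <<'E'
from plan import *
c=bot.camera("wrist"); save(c,"w12.png",(200,90,440,270),3.2)
go([.5778,.2403,.098],np.pi/2+.072)
E
```

```text
time: 14.88
ee_pos: [0.5772, 0.2392, 0.1993]
tcp_rot: [-175.1, 89.9, -171.0]
wrist_force: [-0.4, 0.4, -0.3]
opening: 0.0259
from [0.5773 0.2392 0.1995] turn [-0.06 -0.1   0.  ] shift [0.1015 0.001  0.0007] n>= 1.6 opening 0.0257 t 14.93
```

View pics/w12.png

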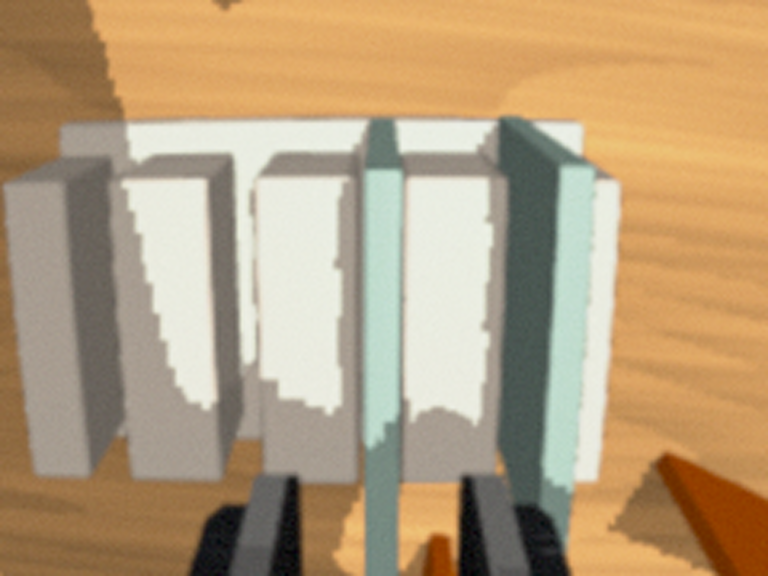

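The plaque is centred between the fingers (column 382) and the neighbouring plaque is clear. I'll lower, grip and lift.

```bash
python3 -m handwheel '[[0,0,0,0.03,0.001,0.0007,0.45],[0,0,0,0.06,0.001,0.0007,0.45],[0,0,0,0.085,0.001,0.0007,0.45],[0,0,0,0.101,0.001,0.0007,0.45],[0,0,0,0.101,0.001,0.0007,0.45],[0,0,0,0.101,0.001,0.0007,0.8],[0,0,0,0.101,0.001,0.0007,1],[0,0,0,0.101,0.001,0.0007,1],[0,0,0,0.101,0.001,0.0007,1],[0,0,0,0.101,0.001,0.0007,1]]' 50
python3 -m handwheel '[[0,0,0,-0.015,0,0,1],[0,0,0,-0.04,0,0,1],[0,0,0,-0.07,0,0,1],[0,0,0,-0.1,0,0,1],[0,0,0,-0.122,0,0,1],[0,0,0,-0.122,0,0,1],[0,0,0,-0.122,0,0,1]]'
python3 - <<'E'
from plan import *
P=pose()[:2]
c=bot.camera("wrist"); save(c,"w13.png",(200,90,440,270),3.2); c=bot.camera("side"); save(c,"s13.png",(215,50,375,210),3.7)
go([.5827,-.2140,.22],np.pi/2-.033); print(bot.get_obs()["wrist_force"])
E
```

```text
time: 16.18
ee_pos: [0.5779, 0.2413, 0.0991]
tcp_rot: [-175.2, 90.0, -171.1]
wrist_force: [0.5, -2.2, 5.9]
opening: 0.0072
time: 17.05
ee_pos: [0.5776, 0.2414, 0.2195]
tcp_rot: [-177.2, 89.8, -173.0]
wrist_force: [-0.2, 0.3, -1.6]
opening: 0.0079
from [0.5774 0.2413 0.2191] turn [ 6.05 -0.21  0.04] shift [-0.0006 -0.4545 -0.0277] n>= 7.3 opening 0.0072 t 17.15
[-0.5049 -0.4484 -1.3664]
```

View pics/w13.png

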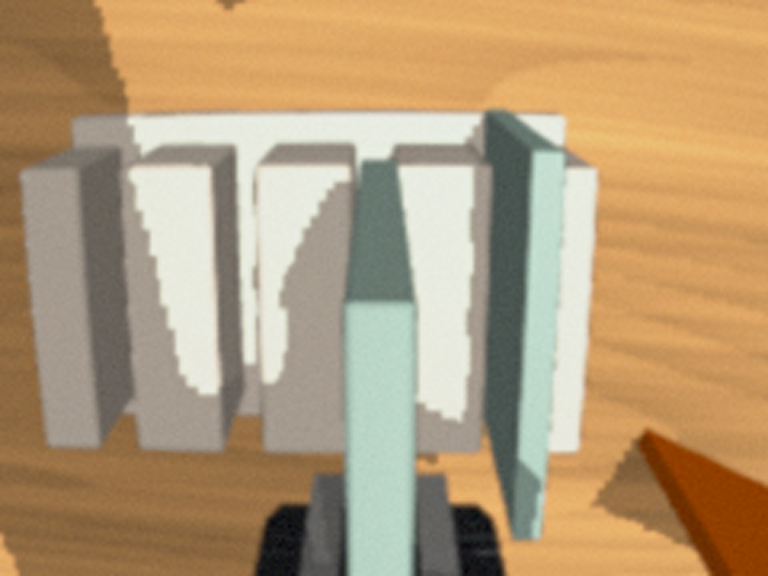

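View pics/s13.png

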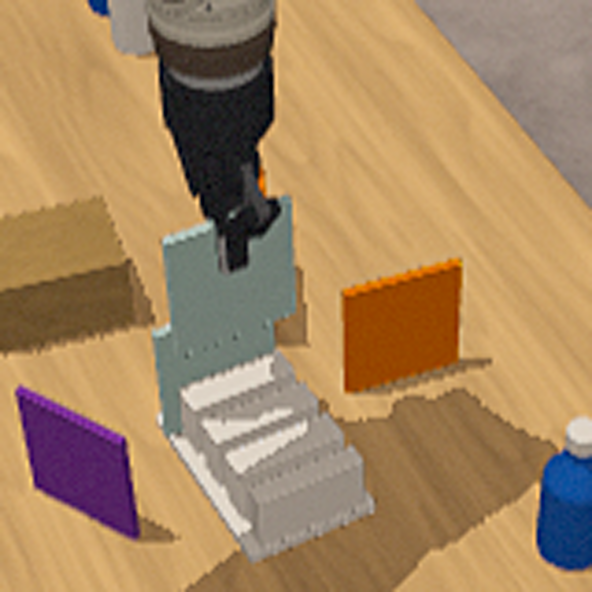

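```bash
python3 -m handwheel '[[1,0,0,0,-0.05,0,1],[2,0,0,0,-0.11,-0.01,1],[3,0,0,0,-0.17,-0.015,1],[4,0,0,0,-0.23,-0.02,1],[5,0,0,0,-0.29,-0.025,1],[6,0,0,0,-0.35,-0.0277,1],[6,-0.2,0,0,-0.41,-0.0277,1],[6,-0.2,0,0,-0.44,-0.0277,1],[6,-0.2,0,0,-0.4545,-0.0277,1],[6,-0.2,0,0,-0.4545,-0.0277,1],[6,-0.2,0,0,-0.4545,-0.0277,1],[6,-0.2,0,0,-0.4545,-0.0277,1]]'
python3 - <<'E'
from plan import *
c=bot.camera("wrist"); save(c,"w14.png",(200,90,440,270),3.2)
go([.5827,-.2141,.14],np.pi/2-.033)
E
```

```text
time: 18.65
ee_pos: [0.5833, -0.2127, 0.2207]
tcp_rot: [4.5, 89.9, 2.7]
wrist_force: [0.0, -0.5, -1.4]
opening: 0.0073
from [ 0.5833 -0.2128  0.2207] turn [ 0.12  0.12 -0.  ] shift [ 0.0807 -0.0013 -0.0007] n>= 1.3 opening 0.0078 t 18.7
```

View pics/w14.png

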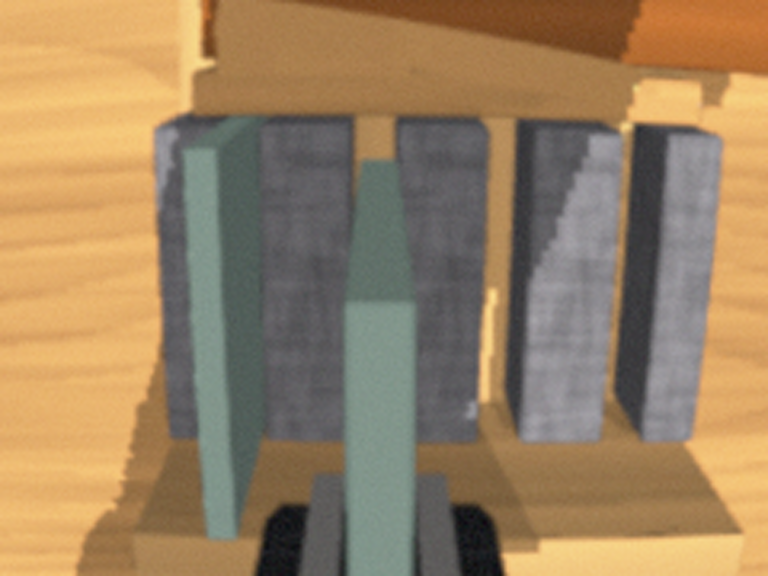

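```bash
python3 -m handwheel '[[0,0,0,0.03,-0.001,-0.0007,1],[0,0,0,0.06,-0.001,-0.0007,1],[0,0,0,0.072,-0.001,-0.0007,1],[0,0,0,0.08,-0.001,-0.0007,1],[0,0,0,0.085,-0.001,-0.0007,1],[0,0,0,0.085,-0.001,-0.0007,1]]'
python3 - <<'E'
from plan import *
c=bot.camera("wrist"); save(c,"w15.png",(200,90,440,270),3.2)
go([.5827,-.2138,.100],np.pi/2-.033); print(bot.get_obs()["wrist_force"])
E
```

```text
time: 19.45
ee_pos: [0.5827, -0.2149, 0.1359]
tcp_rot: [-2.5, 89.9, -4.4]
wrist_force: [-0.3, 0.6, -1.5]
opening: 0.0076
from [ 0.5828 -0.215   0.1362] turn [0.04 0.15 0.01] shift [ 0.0361  0.0012 -0.0002] n>= 0.6 opening 0.0072 t 19.5
[ 0.7809 -0.0284 -0.4229]
```

View pics/w15.png

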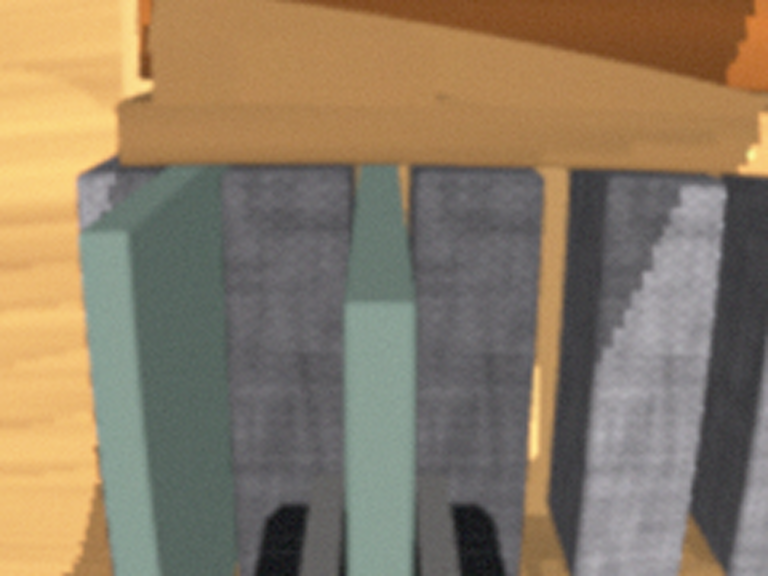

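The plaque has entered slot 1 with no side force. I'll correct 0.7 mm, lower to the floor and release.

```bash
python3 -m handwheel '[[0,0,0,0.01,0.0007,0,1],[0,0,0,0.02,0.0007,0,1],[0,0,0,0.027,0.0007,0,1],[0,0,0,0.032,0.0007,0,1],[0,0,0,0.035,0.0007,0,1],[0,0,0,0.036,0.0007,0,1],[0,0,0,0.036,0.0007,0,1],[0,0,0,0.036,0.0007,0,0.7],[0,0,0,0.036,0.0007,0,0.45],[0,0,0,0.036,0.0007,0,0.45],[0,0,0,0.036,0.0007,0,0.45]]'
python3 -m handwheel '[[0,0,0,-0.04,0,0,0.45],[0,0,0,-0.08,0,0,0.45],[0,0,0,-0.12,0,0,0.45],[0,0,0,-0.12,0,0,0.45]]'
python3 - <<'E'
from plan import *
c=bot.camera("wrist"); save(c,"w16.png",(180,90,420,270),3.2)
go([.5739,.2806,.20],np.pi/2+.072)
E
```

```text
time: 20.88
ee_pos: [0.5826, -0.2142, 0.0993]
tcp_rot: [8.2, 89.9, 6.4]
wrist_force: [0.5, 0.5, -0.2]
opening: 0.0236
time: 21.38
ee_pos: [0.5835, -0.2146, 0.2231]
tcp_rot: [-13.6, 89.6, -15.4]
wrist_force: [-0.0, 0.0, -0.3]
opening: 0.0234
from [ 0.583  -0.2144  0.2208] turn [-5.97  0.24  0.06] shift [ 0.0203  0.4945 -0.0251] n>= 7.9 opening 0.0233 t 21.43
```

View pics/w16.png

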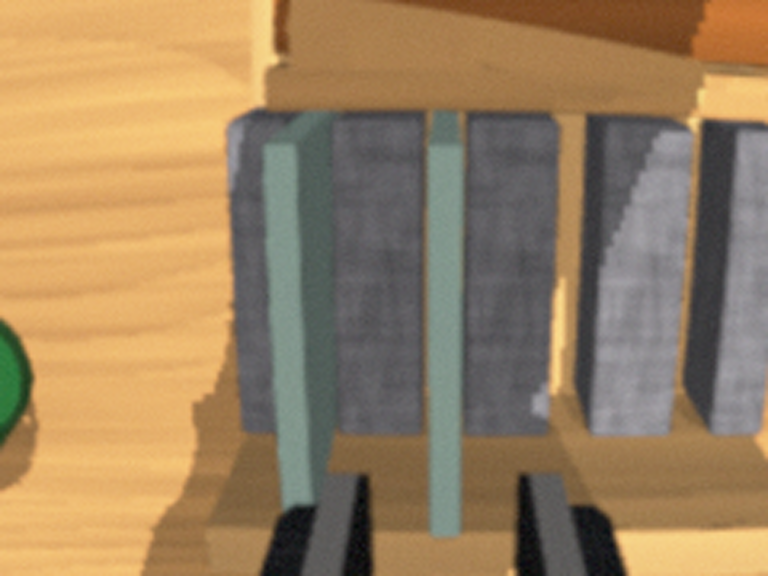

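The second plaque stands in slot 1 (crop column 444). On to the third, in rack slot +60.

```bash
python3 -m handwheel '[[-1,0,0,0,0.05,0,0.45],[-2,0,0,0,0.11,0,0.45],[-3,0,0,0,0.17,0,0.45],[-4,0,0,0,0.23,-0.01,0.45],[-5,0,0,0,0.29,-0.02,0.45],[-6,0,0,0,0.35,-0.025,0.45],[-6,0.2,0,0.01,0.41,-0.025,0.45],[-6,0.2,0,0.02,0.46,-0.025,0.45],[-6,0.2,0,0.02,0.4945,-0.025,0.45],[-6,0.2,0,0.02,0.4945,-0.025,0.45],[-6,0.2,0,0.02,0.4945,-0.025,0.45],[-6,0.2,0,0.02,0.4945,-0.025,0.45]]'
python3 - <<'E'
from plan import *
c=bot.camera("wrist"); save(c,"w17.png",(200,90,440,270),3.2)
go([.5739,.2806,.098],np.pi/2+.072)
E
```

```text
time: 22.92
ee_pos: [0.5735, 0.2797, 0.1994]
tcp_rot: [-176.1, 89.9, -172.0]
wrist_force: [-0.4, -0.5, 0.6]
opening: 0.0235
from [0.5735 0.2798 0.1996] turn [-0.05 -0.1   0.  ] shift [0.1016 0.0008 0.0006] n>= 1.6 opening 0.0234 t 22.98
```

View pics/w17.png

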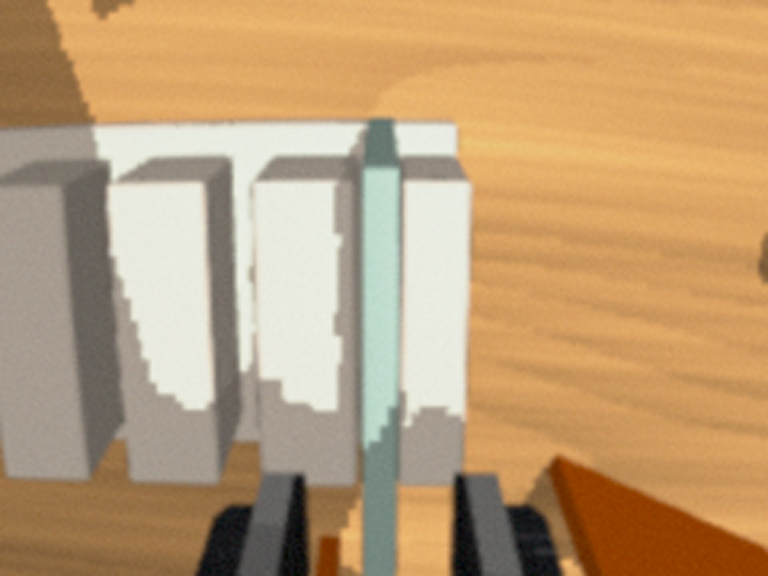

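```bash
python3 -m handwheel '[[0,0,0,0.03,0.0005,0.0005,0.45],[0,0,0,0.06,0.0005,0.0005,0.45],[0,0,0,0.085,0.0005,0.0005,0.45],[0,0,0,0.101,0.0005,0.0005,0.45],[0,0,0,0.101,0.0005,0.0005,0.45],[0,0,0,0.101,0.0005,0.0005,0.8],[0,0,0,0.101,0.0005,0.0005,1],[0,0,0,0.101,0.0005,0.0005,1],[0,0,0,0.101,0.0005,0.0005,1],[0,0,0,0.101,0.0005,0.0005,1]]' 50
python3 -m handwheel '[[0,0,0,-0.015,0,0,1],[0,0,0,-0.04,0,0,1],[0,0,0,-0.07,0,0,1],[0,0,0,-0.1,0,0,1],[0,0,0,-0.122,0,0,1],[0,0,0,-0.122,0,0,1],[0,0,0,-0.122,0,0,1]]'
python3 - <<'E'
from plan import *
c=bot.camera("wrist"); save(c,"w18.png",(200,90,440,270),3.2)
go([.5854,-.1330,.22],np.pi/2-.033); print(bot.get_obs()["wrist_force"])
E
```

```text
time: 24.22
ee_pos: [0.5742, 0.2813, 0.0998]
tcp_rot: [53.6, 90.0, 57.7]
wrist_force: [-0.1, -3.1, 6.4]
opening: 0.0072
time: 25.1
ee_pos: [0.5737, 0.2815, 0.2197]
tcp_rot: [-178.6, 89.8, -174.4]
wrist_force: [0.2, -0.1, -2.2]
opening: 0.0078
from [0.5736 0.2814 0.2192] turn [ 6.05 -0.19  0.03] shift [-0.0005 -0.4141 -0.0183] n>= 6.6 opening 0.0074 t 25.15
[ 0.2281 -0.5907 -1.9408]
```

View pics/w18.png

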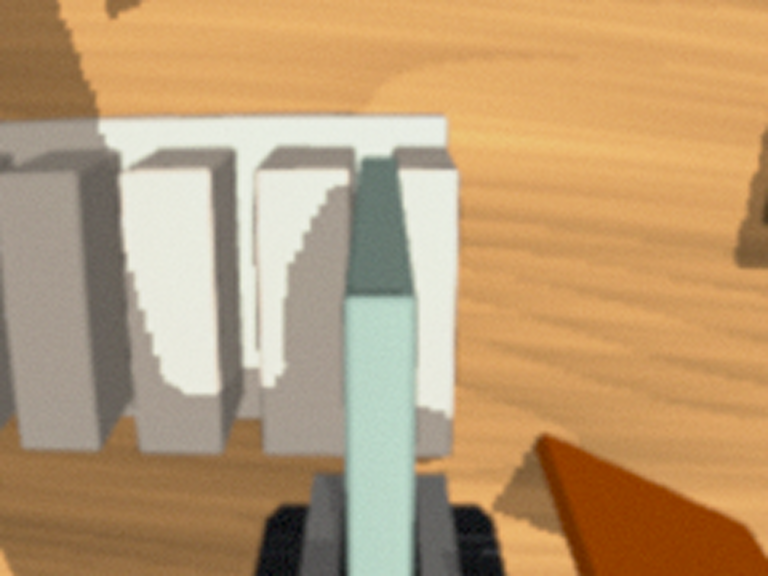

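```bash
python3 -m handwheel '[[1,0,0,0,-0.05,0,1],[2,0,0,0,-0.11,-0.01,1],[3,0,0,0,-0.17,-0.015,1],[4,0,0,0,-0.23,-0.0183,1],[5,0,0,0,-0.29,-0.0183,1],[6,0,0,0,-0.35,-0.0183,1],[6,-0.2,0,0,-0.39,-0.0183,1],[6,-0.2,0,0,-0.4141,-0.0183,1],[6,-0.2,0,0,-0.4141,-0.0183,1],[6,-0.2,0,0,-0.4141,-0.0183,1],[6,-0.2,0,0,-0.4141,-0.0183,1],[6,-0.2,0,0,-0.4141,-0.0183,1]]'
python3 - <<'E'
from plan import *
c=bot.camera("wrist"); save(c,"w19.png",(200,90,440,270),3.2)
go([.5854,-.1342,.14],np.pi/2-.033)
E
```

```text
time: 26.65
ee_pos: [0.5856, -0.1321, 0.2206]
tcp_rot: [3.9, 89.9, 2.1]
wrist_force: [-0.3, -0.1, -1.4]
opening: 0.0076
from [ 0.5857 -0.1322  0.2206] turn [ 0.1   0.11 -0.01] shift [ 0.0806 -0.002  -0.0004] n>= 1.3 opening 0.0077 t 26.7
```

View pics/w19.png

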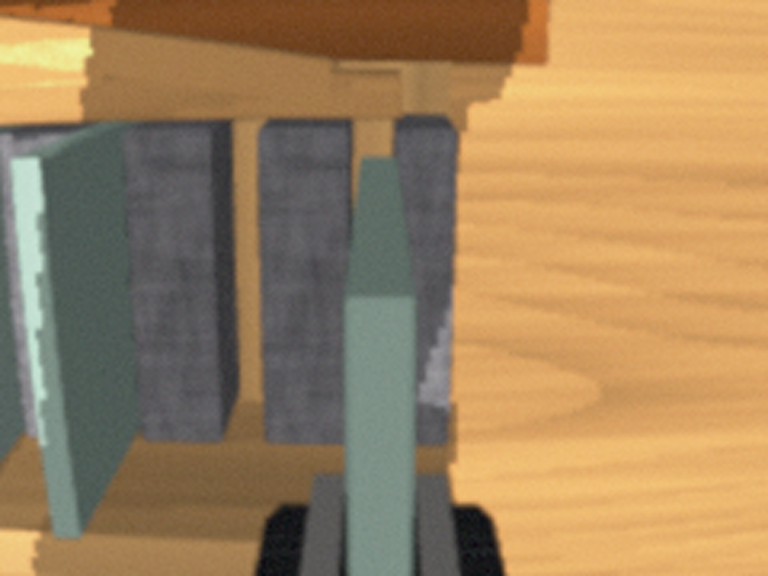

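```bash
python3 -m handwheel '[[0,0,0,0.03,-0.0015,-0.0004,1],[0,0,0,0.06,-0.0015,-0.0004,1],[0,0,0,0.072,-0.0015,-0.0004,1],[0,0,0,0.08,-0.0015,-0.0004,1],[0,0,0,0.085,-0.0015,-0.0004,1],[0,0,0,0.085,-0.0015,-0.0004,1]]'
python3 - <<'E'
from plan import *
c=bot.camera("wrist"); save(c,"w20.png",(200,90,440,270),3.2)
go([.5854,-.1342,.100],np.pi/2-.033); print(bot.get_obs()["wrist_force"])
E
```

```text
time: 27.45
ee_pos: [0.5855, -0.1344, 0.1359]
tcp_rot: [-0.6, 89.9, -2.5]
wrist_force: [0.1, -0.1, -1.1]
opening: 0.0076
from [ 0.5856 -0.1345  0.1361] turn [0.04 0.15 0.  ] shift [ 0.0361  0.0003 -0.0003] n>= 0.6 opening 0.0075 t 27.5
[-0.0364  0.3668 -0.31  ]
```

View pics/w20.png

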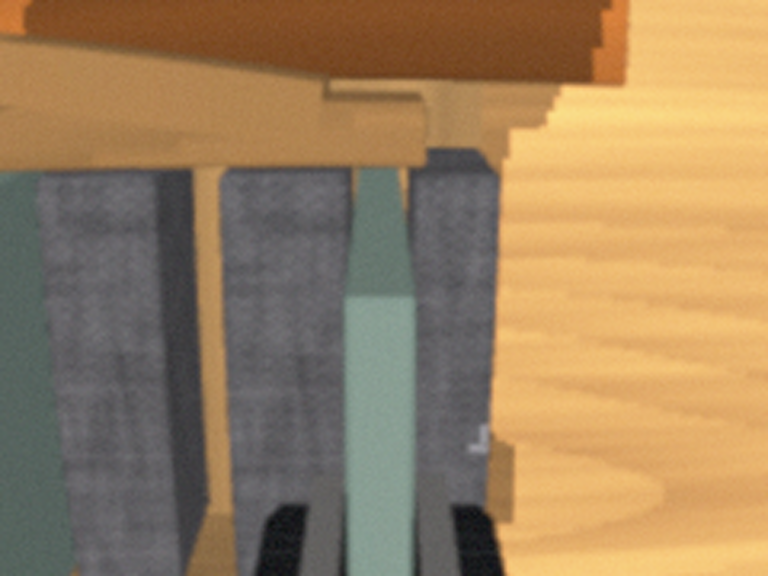

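```bash
python3 -m handwheel '[[0,0,0,0.01,0.0004,0,1],[0,0,0,0.02,0.0004,0,1],[0,0,0,0.027,0.0004,0,1],[0,0,0,0.032,0.0004,0,1],[0,0,0,0.035,0.0004,0,1],[0,0,0,0.036,0.0004,0,1],[0,0,0,0.036,0.0004,0,1],[0,0,0,0.036,0.0004,0,0.7],[0,0,0,0.036,0.0004,0,0.45],[0,0,0,0.036,0.0004,0,0.45],[0,0,0,0.036,0.0004,0,0.45]]'
python3 -m handwheel '[[0,0,0,-0.04,0,0,0.45],[0,0,0,-0.08,0,0,0.45],[0,0,0,-0.12,0,0,0.45],[0,0,0,-0.17,0,0,0.45],[0,0,0,-0.2,0,0,0.45],[0,0,0,-0.2,0,0,0.45]]'
python3 - <<'E'
from plan import *
P=pose()[:2]; np.savez("pw.npz",p=P[0],R=P[1])
c=bot.camera("wrist"); save(c,"w21.png"); 
for nm in["wedge"]:
    print(nm,[(round(d["conf"],2),(np.array(d["centre"])*[640,400]).round(1).tolist()) for d in bot.tip_of(nm,c)][:8])
c=bot.camera("side"); save(c,"s21.png",(240,200,400,340),5)
go([.45,-.03,.25],0)
E
```

```text
time: 28.88
ee_pos: [0.5853, -0.134, 0.0992]
tcp_rot: [7.3, 89.9, 5.4]
wrist_force: [1.0, 0.1, 0.5]
opening: 0.0237
time: 29.62
ee_pos: [0.5857, -0.1342, 0.302]
tcp_rot: [-6.9, 89.7, -8.8]
wrist_force: [0.7, -0.0, -1.1]
opening: 0.0236
wedge [(0.68, [406.6, 46.5]), (0.39, [317.3, 150.8])]
from [ 0.5849 -0.134   0.2981] turn [88.15 -0.01 -0.02] shift [ 0.0482  0.0996 -0.1382] n>= 8.2 opening 0.0237 t 29.77
```

View pics/w21.png

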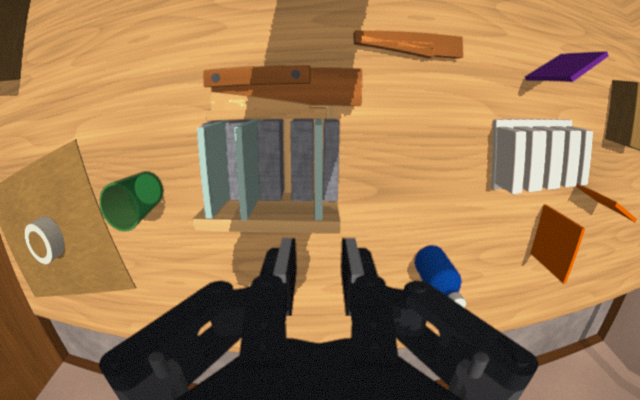

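View pics/s21.png

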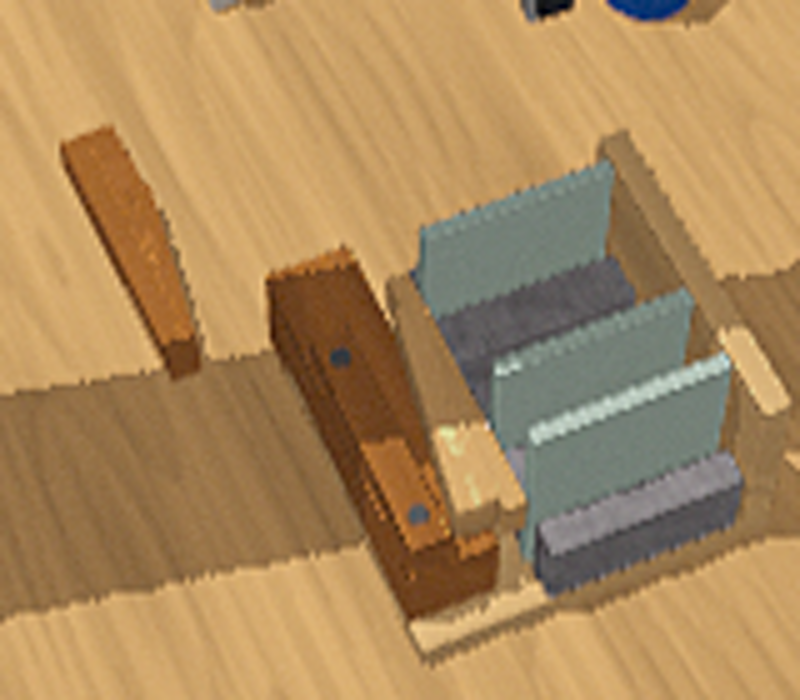

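All three plaques stand upright in slots 0, 1 and 3, the bar is still back, and the wedge is unmoved (side view (267,250)). Next I'll turn the jaws to lie along x and look at the wedge.

```bash
python3 -m handwheel '[[10,0,0,0.01,0.02,-0.02,0],[20,0,0,0.02,0.04,-0.05,0],[30,0,0,0.03,0.06,-0.08,0],[40,0,0,0.04,0.08,-0.11,0],[50,0,0,0.048,0.0996,-0.138,0],[60,0,0,0.048,0.0996,-0.138,0],[70,0,0,0.048,0.0996,-0.138,0],[80,0,0,0.048,0.0996,-0.138,0],[88.15,0,0,0.048,0.0996,-0.138,0],[88.15,0,0,0.048,0.0996,-0.138,0],[88.15,0,0,0.048,0.0996,-0.138,0],[88.15,0,0,0.048,0.0996,-0.138,0]]'
python3 - <<'E'
from plan import *
P=pose()[:2]; print(P[0],bot.get_obs()["q"])
c=bot.camera("wrist"); save(c,"w22.png")
E
```

```text
time: 31.28
ee_pos: [0.4503, -0.03, 0.251]
tcp_rot: [92.2, 89.9, 2.3]
wrist_force: [0.0, -0.3, 0.0]
opening: 0.0429
[ 0.4503 -0.03    0.251 ] [-3.8179 -8.5062 -2.9927 95.4404  0.0079 86.0812]
```

View pics/w22.png

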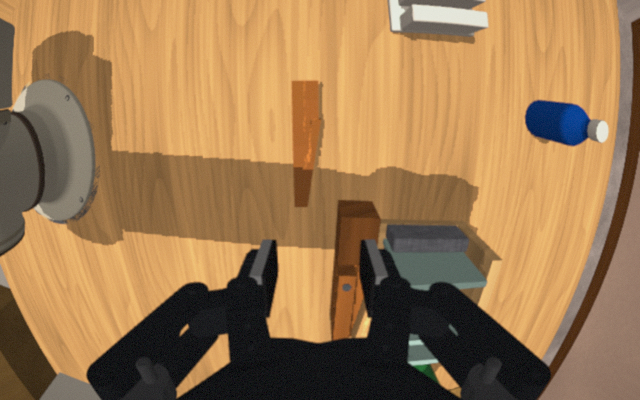

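The wedge is at (293-319,80-207): the wide tail at the top is at +y, the tip at the bottom is at -y, and the straight side is on the left (-x). I'll crop to measure it.

```bash
python3 - <<'E'
from plan import *
c=bot.camera("wrist"); save(c,"w23.png",(265,70,345,215),4.1)
E
```

```text
(no output)
```

View pics/w23.png

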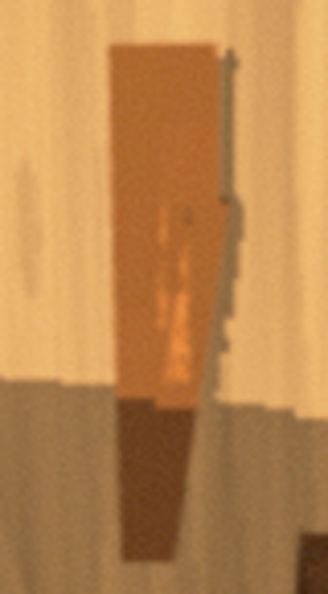

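```bash
cat > wm.py <<'E'
from plan import *
def wedge(c,P,pts,z):
    q=np.array([wonz(c,*k,P,z) for k in pts])  # TL,TR,tipL,tipR
    d=q[0]-q[2]; yaw=np.arctan2(-d[0],d[1]); L=np.linalg.norm(d[:2])
    R=np.array([[np.cos(yaw),-np.sin(yaw)],[np.sin(yaw),np.cos(yaw)]])
    o=(q[0,:2]+q[2,:2])/2+R@[.015,0]
    print("len",L*1e3,"tailw",np.linalg.norm((q[1]-q[0])[:2])*1e3,"tipw",np.linalg.norm((q[3]-q[2])[:2])*1e3,"yaw",yaw,"origin",o)
    return o,yaw,R
E
python3 - <<'E'
from wm import *
P=pose()[:2]; c=bot.camera("wrist"); px=lambda x,y:(265+(x-1.5)/4.1,70+(y-1.5)/4.1)
o,yaw,R=wedge(c,P,[px(*k) for k in((110,43),(217,44),(122,562),(175,562))],.022)
g=o+R@[0,.057]; print("grip",g)
go([g[0],g[1],.08],yaw); go([g[0],g[1],.0215],yaw)
E
```

```text
len 149.90811043719623 tailw 29.127118690478245 tipw 15.73142118761344 yaw 0.007260212731723188 origin [ 0.4369 -0.0062]
grip [0.4365 0.0508]
from [ 0.4504 -0.03    0.2512] turn [-0.37 -0.   -0.1 ] shift [ 0.1712 -0.0142 -0.0809] n>= 3.0 opening 0.0426 t 31.43
from [ 0.4504 -0.03    0.2512] turn [-0.37 -0.   -0.1 ] shift [ 0.2297 -0.0143 -0.0809] n>= 3.9 opening 0.0426 t 31.43
```

The size matches (150 mm long, 29 mm tail, 16 mm tip). I'll move over the tail and down.

```bash
python3 -m handwheel '[[-0.4,0,0,0.04,-0.005,-0.03,-0.15],[-0.4,0,0,0.08,-0.0143,-0.06,-0.15],[-0.4,0,0,0.12,-0.0143,-0.081,-0.15],[-0.4,0,0,0.16,-0.0143,-0.081,-0.15],[-0.4,0,0,0.175,-0.0143,-0.081,-0.15],[-0.4,0,0,0.175,-0.0143,-0.081,-0.15],[-0.4,0,0,0.175,-0.0143,-0.081,-0.15]]'
python3 - <<'E'
from wm import *
P=pose()[:2]; c=bot.camera("wrist"); save(c,"w24.png",(200,90,440,300),2.8)
go([.4365,.0508,.0215],.0073)
E
```

```text
time: 32.3
ee_pos: [0.4373, 0.0508, 0.0779]
tcp_rot: [93.3, 89.8, 3.7]
wrist_force: [0.1, 0.2, 0.3]
opening: 0.0491
from [0.4374 0.0509 0.0779] turn [-0.04 -0.02 -0.23] shift [ 0.0564 -0.0011  0.0001] n>= 0.9 opening 0.0494 t 32.35
```

View pics/w24.png

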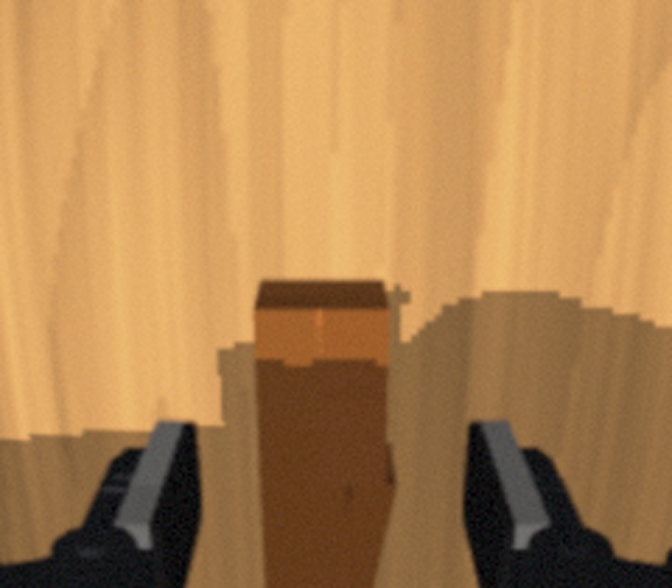

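```bash
python3 -m handwheel '[[0,0,-0.2,0.03,-0.0011,0,-0.15],[0,0,-0.2,0.05,-0.0011,0,-0.15],[0,0,-0.2,0.057,-0.0011,0,-0.15],[0,0,-0.2,0.057,-0.0011,0,-0.15],[0,0,-0.2,0.057,-0.0011,0,0.2],[0,0,-0.2,0.057,-0.0011,0,0.6],[0,0,-0.2,0.057,-0.0011,0,0.8],[0,0,-0.2,0.057,-0.0011,0,0.8],[0,0,-0.2,0.057,-0.0011,0,0.8]]' 100
python3 -m handwheel '[[0,0,0,-0.02,0,0,0.8],[0,0,0,-0.06,0,0,0.8],[0,0,0,-0.1,0,0,0.8],[0,0,0,-0.14,0,0,0.8],[0,0,0,-0.14,0,0,0.8],[0,0,0,-0.14,0,0,0.8]]'
python3 - <<'E'
from wm import *
P=pose()[:2]; c=bot.camera("wrist"); save(c,"w25.png",(200,90,440,300),2.8); c=bot.camera("side"); save(c,"s25.png",(210,150,400,310),4)
print(P[0],bot.get_obs()["wrist_force"],bot.get_obs()["torque"])
E
```

```text
time: 33.48
ee_pos: [0.4364, 0.0511, 0.0208]
tcp_rot: [106.4, 90.0, 16.8]
wrist_force: [-1.0, 0.1, 6.4]
opening: 0.028
time: 34.22
ee_pos: [0.4356, 0.051, 0.1588]
tcp_rot: [-91.3, 89.9, 179.2]
wrist_force: [-1.1, 0.3, -1.1]
opening: 0.0282
[0.4356 0.051  0.1588] [-0.5902  0.4618 -0.5313] [ 0.0496  0.0703 -0.0248]
```

View pics/w25.png

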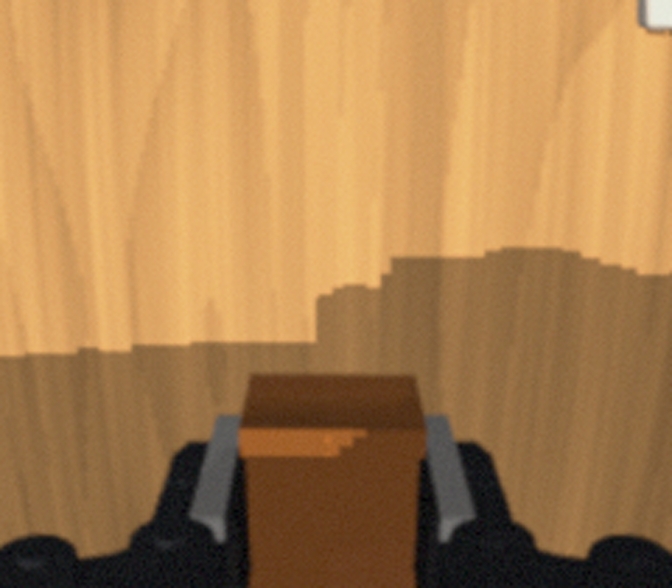

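View pics/s25.png

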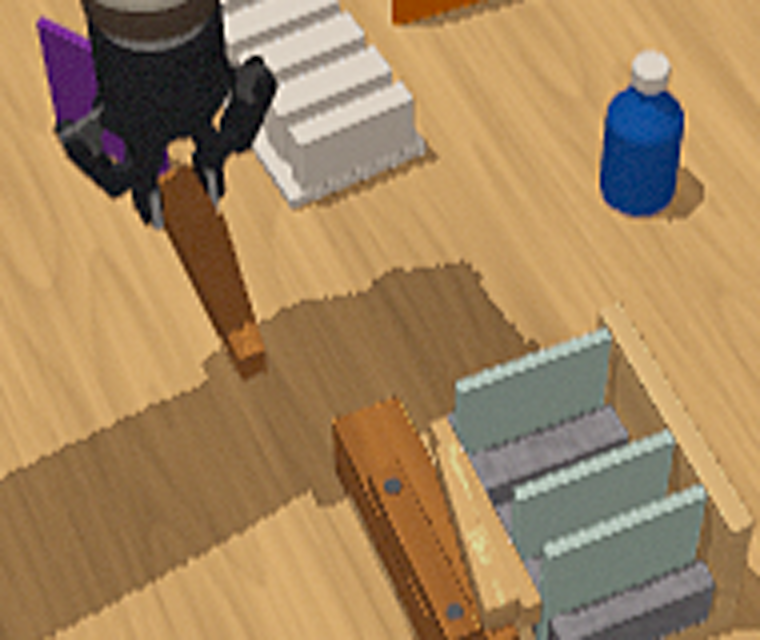

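The wedge is gripped by the tail with its tip toward the crate. I'll check it is level by overlaying the predicted outline.

```bash
cat > ov.py <<'E'
from wm import *
def overlay(name,crop,s,dz0,yg,cam="side",xo=0.0,dyaw=0.0):
    c=bot.camera(cam); P=pose()[:2]; p,R=P
    yax=-R[:,2]; xax=R[:,1]; zax=-R[:,0]
    W=lambda l: p+xax*(l[0]/1e3+xo)+yax*((l[1]-yg)/1e3)+zax*(l[2]/1e3+dz0)
    x0,y0,x1,y1=crop; f=cv2.resize(c["frame"][y0:y1,x0:x1,::-1],None,fx=s,fy=s,interpolation=cv2.INTER_CUBIC)
    pj=(lambda X:proj(c,X)) if cam!="wrist" else (lambda X:wproj(c,X,P))
    pts=[(-15,75),(15,75),(15,30),(17.8,30),(1,-75),(-15,-75)]
    for z in(0,22):
        a=np.array([(pj(W((x,y,z)))-[x0,y0])*s+s/2 for x,y in pts]).astype(np.int32)
        cv2.polylines(f,[a],True,(255,255,0) if z else (0,0,255),1,cv2.LINE_AA)
    cv2.imwrite("pics/"+name,f); print(W((0,0,0)))
E
python3 - <<'E'
from ov import *
overlay("s26.png",(230,170,300,270),6,-.0208,57)
E
```

```text
[ 0.4355 -0.0061  0.1373]
```

View pics/s26.png

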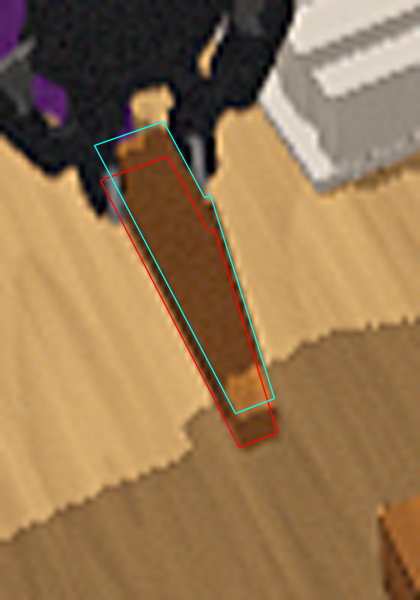

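```bash
cat > cr.py <<'E'
from wm import *
O=np.array([.5524,-.1926]); A=-.033
def c2w(x,y): 
    return O+np.array([[np.cos(A),-np.sin(A)],[np.sin(A),np.cos(A)]])@np.array([x,y])/1000
def w2c(w):
    return np.array([[np.cos(A),np.sin(A)],[-np.sin(A),np.cos(A)]])@(np.array(w)[:2]-O)*1000
def gow(x,y,z,yg=57):  # wedge origin in crate mm, z underside m
    t=c2w(x,y+yg); go([*t,z+.0208],A)
def now(yg=57):
    p,R,o=pose(); yax=-R[:,2]; w=p+yax*(-yg/1e3); print("wedge est crate",w2c(w).round(2),"z",(p[2]-.0208).round(4),"F",o["wrist_force"],"open",round(o["opening"],4),"t",round(o["time"],2))
E
python3 -c "
from cr import *
now(); gow(-44,135,.10)"
```

```text
wedge est crate [-122.97  182.57] z 0.1373 F [-0.9036  0.3685 -1.6051] open 0.0278 t 34.38
from [0.4351 0.0509 0.1581] turn [2.29 0.01 0.21] shift [0.037  0.0794 0.0507] n>= 1.6 opening 0.0278 t 34.38
```

```bash
python3 -m handwheel '[[1,0,0,0,0.03,0.02,0.8],[2.3,0,0,0.01,0.06,0.04,0.8],[2.3,0,0.2,0.037,0.0794,0.0507,0.8],[2.3,0,0.2,0.037,0.0794,0.0507,0.8],[2.3,0,0.2,0.037,0.0794,0.0507,0.8],[2.3,0,0.2,0.037,0.0794,0.0507,0.8]]'
python3 - <<'E'
from cr import *
now(); gow(-44,135,.062)
c=bot.camera("wrist"); save(c,"w27.png",(160,90,480,390),2)
c=bot.camera("side"); save(c,"s27.png",(240,170,400,310),5)
E
```

```text
time: 35.12
ee_pos: [0.5152, 0.0012, 0.123]
tcp_rot: [92.5, 89.8, 0.6]
wrist_force: [0.6, -0.3, -0.3]
opening: 0.0283
wedge est crate [-43.56 135.5 ] z 0.1022 F [ 0.5593 -0.32   -0.3345] open 0.0283 t 35.12
from [0.5152 0.0012 0.123 ] turn [ 0.02 -0.01 -0.16] shift [ 0.0402 -0.0005  0.0005] n>= 0.6 opening 0.0283 t 35.12
```

View pics/w27.png

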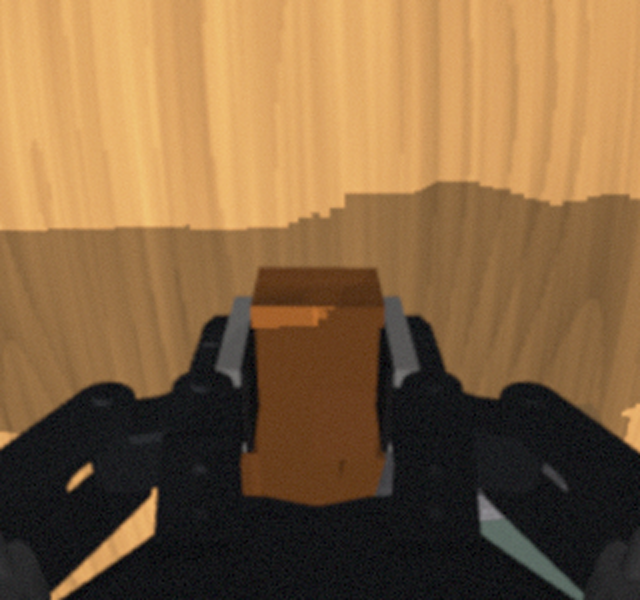

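View pics/s27.png

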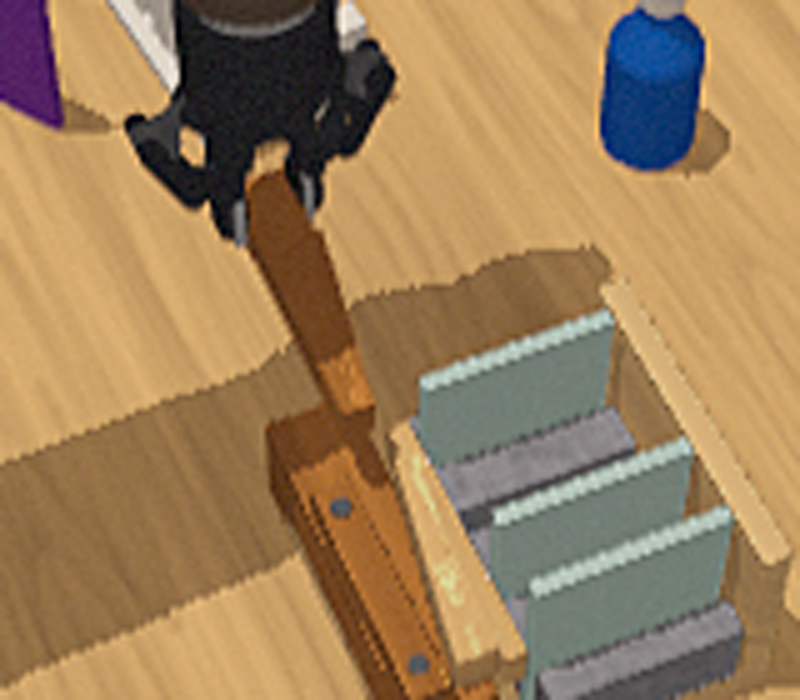

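The wedge is poised off the lane mouth, tip toward the gap between rail and bar. I'll lower it to just above the deck.

```bash
python3 -m handwheel '[[0,0,-0.15,0.02,-0.0004,0,0.8],[0,0,-0.15,0.035,-0.0004,0,0.8],[0,0,-0.15,0.0395,-0.0004,0,0.8],[0,0,-0.15,0.0395,-0.0004,0,0.8],[0,0,-0.15,0.0395,-0.0004,0,0.8]]'
python3 - <<'E'
from cr import *
now(); gow(-45,105,.0615)
c=bot.camera("side"); save(c,"s28.png",(240,200,360,310),6)
E
```

```text
time: 35.85
ee_pos: [0.5153, 0.0008, 0.083]
tcp_rot: [-107.3, 90.0, 160.8]
wrist_force: [0.6, -0.2, 0.1]
opening: 0.0277
wedge est crate [-43.48 135.12] z 0.0622 F [ 0.6106 -0.199   0.0604] open 0.0277 t 35.85
from [0.5153 0.0008 0.083 ] turn [-0.01 -0.    0.01] shift [ 0.0007 -0.0015  0.0301] n>= 0.5 opening 0.0277 t 35.85
```

View pics/s28.png

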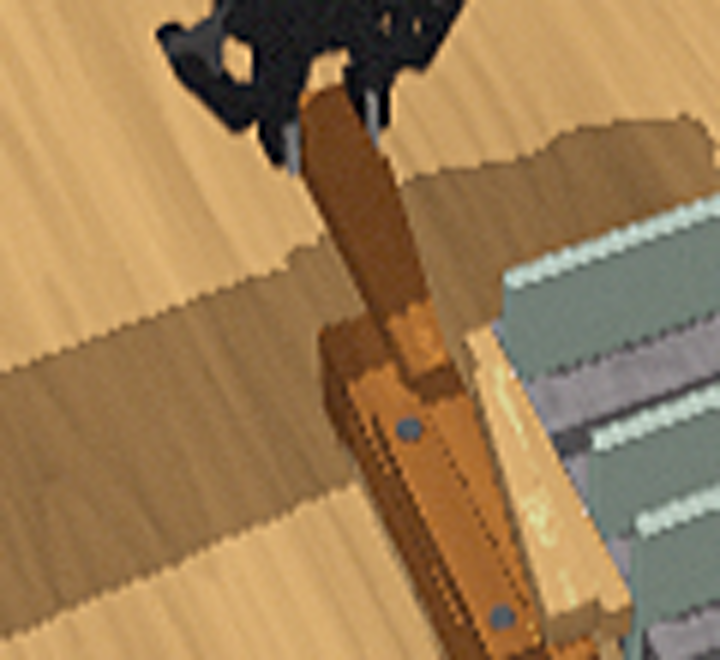

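```bash
python3 -m handwheel '[[0,0,0,0,-0.0005,0.008,0.8],[0,0,0,0,-0.001,0.016,0.8],[0,0,0,0.0003,-0.001,0.024,0.8],[0,0,0,0.0003,-0.0015,0.03,0.8],[0,0,0,0.0003,-0.0015,0.03,0.8],[0,0,0,0.0003,-0.0015,0.03,0.8]]'
python3 - <<'E'
from cr import *
now(); gow(-46.5,80,.0615)
c=bot.camera("side"); save(c,"s29.png",(240,200,360,310),6)
c=bot.camera("top"); save(c,"t29.png",(340,180,440,270),7)
E
```

```text
time: 36.65
ee_pos: [0.5125, -0.0291, 0.0823]
tcp_rot: [-97.3, 90.0, 170.8]
wrist_force: [0.0, 0.0, -1.0]
opening: 0.0279
wedge est crate [-45.26 105.12] z 0.0615 F [ 0.0222  0.0355 -1.0395] open 0.0279 t 36.65
from [ 0.5125 -0.0291  0.0823] turn [-0.02 -0.01  0.05] shift [ 0.     -0.0012  0.0251] n>= 0.4 opening 0.0279 t 36.65
```

View pics/s29.png

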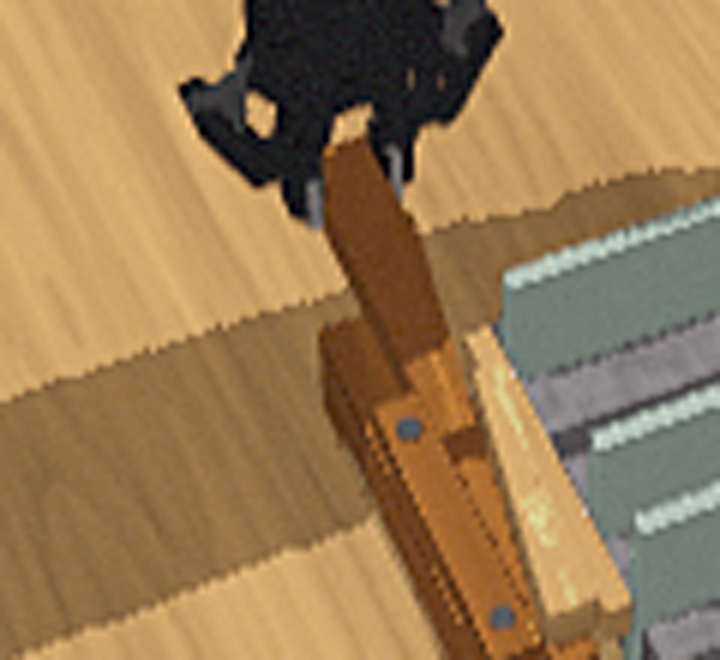

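View pics/t29.png

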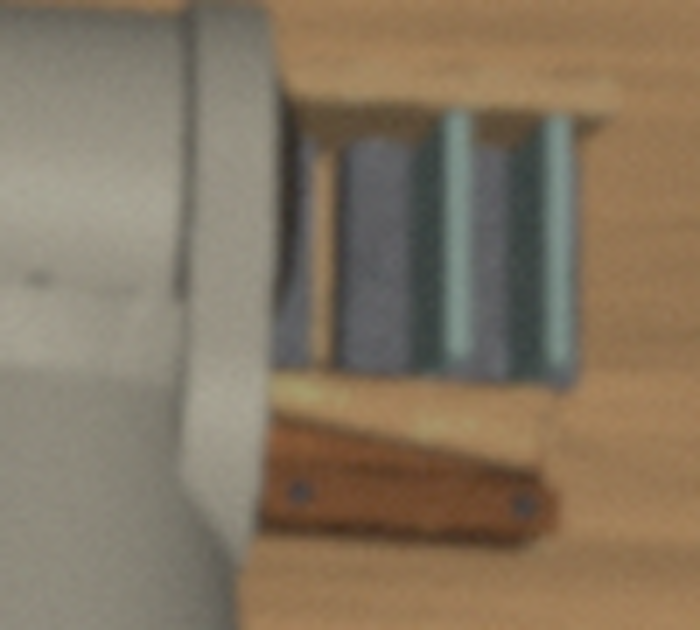

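The tip is inside the lane between rail and bar with no contact force. I'll go in further.

```bash
python3 -m handwheel '[[0,0,0,0,-0.0004,0.008,0.8],[0,0,0,0,-0.0008,0.016,0.8],[0,0,0,0,-0.001,0.022,0.8],[0,0,0,0,-0.001,0.022,0.8]]'
python3 - <<'E'
from cr import *
now(); gow(-47,60,.0605)
c=bot.camera("side"); save(c,"s30.png",(240,200,360,310),6)
E
```

```text
time: 37.25
ee_pos: [0.5112, -0.0519, 0.0825]
tcp_rot: [11.9, 90.0, -80.0]
wrist_force: [3.3, -2.7, -0.9]
opening: 0.028
wedge est crate [-45.88  82.28] z 0.0617 F [ 3.2979 -2.722  -0.8625] open 0.028 t 37.25
from [ 0.5112 -0.0519  0.0825] turn [-0.05  0.05 -0.01] shift [ 0.0012 -0.0011  0.0223] n>= 0.4 opening 0.028 t 37.25
```

View pics/s30.png

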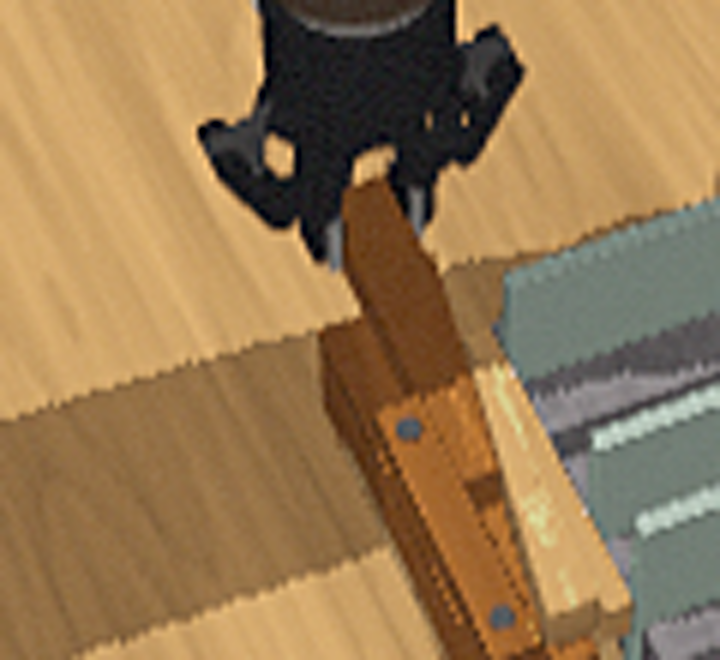

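Light contact with the rail (3 N in +x), so I'll back off 0.7 mm sideways and keep going in.

```bash
python3 -m handwheel '[[0,0,0,0,0.0007,0.001,0.8],[0,0,0,0.0005,0.0007,0.005,0.8],[0,0,0,0.001,0.0007,0.01,0.8],[0,0,0,0.001,0.0007,0.01,0.8]]'
python3 - <<'E'
from cr import *
now();print(bot.get_obs()["torque"])
E
```

```text
time: 37.8
ee_pos: [0.511, -0.0615, 0.0811]
tcp_rot: [-78.3, 89.9, -170.2]
wrist_force: [1.0, -0.9, -0.3]
opening: 0.0278
wedge est crate [-45.71  72.69] z 0.0603 F [ 0.9545 -0.8691 -0.319 ] open 0.0278 t 37.8
[-0.0661 -0.3622  0.095 ]
```

```bash
python3 -m handwheel '[[0,0,0,0,0,0.005,0.8],[0,0,0,0,0,0.01,0.8],[0,0,0,0,0,0.015,0.8],[0,0,0,0,0,0.02,0.8],[0,0,0,0,0,0.02,0.8]]'
python3 - <<'E'
from cr import *
now();print(bot.get_obs()["torque"])
c=bot.camera("side"); save(c,"s31.png",(260,200,400,310),5.5)
E
```

```text
time: 38.42
ee_pos: [0.5104, -0.0817, 0.0812]
tcp_rot: [-62.0, 89.9, -153.9]
wrist_force: [-0.4, 0.2, -0.1]
opening: 0.0279
wedge est crate [-45.7  52.5] z 0.0604 F [-0.4338  0.1556 -0.0898] open 0.0279 t 38.42
[-0.0211 -0.0612 -0.054 ]
```

View pics/s31.png

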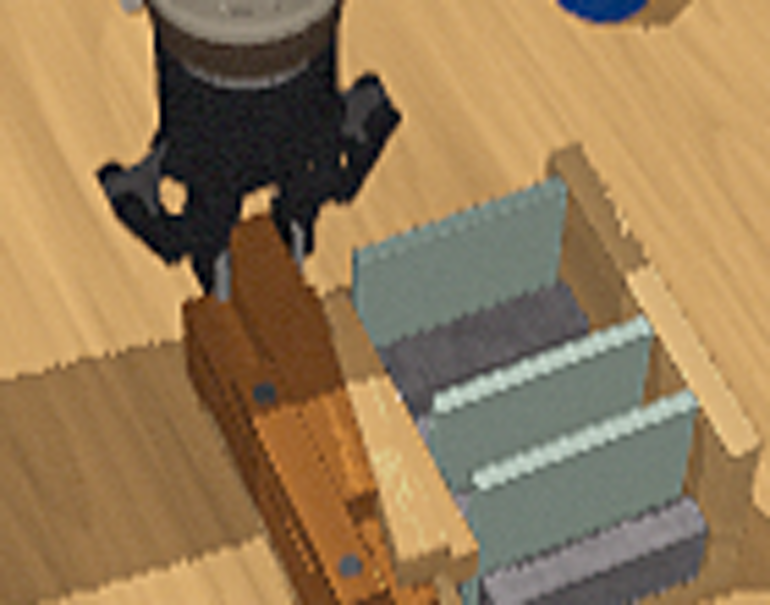

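```bash
python3 -m handwheel '[[0,0,0,0,0,0.004,0.8],[0,0,0,0,0,0.008,0.8],[0,0,0,0,0,0.012,0.8],[0,0,0,0,0,0.016,0.8],[0,0,0,0,0,0.016,0.8]]'
python3 - <<'E'
from cr import *
now();print(bot.get_obs()["torque"])
E
```

```text
time: 39.1
ee_pos: [0.5098, -0.0976, 0.0812]
tcp_rot: [-59.3, 89.9, -151.2]
wrist_force: [-1.4, 0.5, -0.5]
opening: 0.0282
wedge est crate [-45.76  36.53] z 0.0604 F [-1.3783  0.5043 -0.5092] open 0.0282 t 39.1
[ 0.2436  0.3286 -0.2194]
```

```bash
python3 -m handwheel '[[0,0,0,0,0,0.002,0.8],[0,0,0,0,0,0.004,0.8],[0,0,0,0,0,0.006,0.8],[0,0,0,0,0,0.006,0.8]]'
python3 -c "
from cr import *
now();print(bot.get_obs()['torque'])"
python3 -m handwheel '[[0,0,0,0,0,0.001,0.8],[0,0,0,0,0,0.002,0.8],[0,0,0,0,0,0.003,0.8],[0,0,0,0,0,0.003,0.8]]'
python3 -c "
from cr import *
now();print(bot.get_obs()['torque'])"
```

```text
time: 39.6
ee_pos: [0.5096, -0.1033, 0.0812]
tcp_rot: [-73.4, 89.9, -165.3]
wrist_force: [-3.3, 1.7, -0.9]
opening: 0.028
wedge est crate [-45.78  30.81] z 0.0604 F [-3.2535  1.7442 -0.8572] open 0.028 t 39.6
[ 0.4001  0.6391 -0.1901]
time: 40.1
ee_pos: [0.5096, -0.1062, 0.0813]
tcp_rot: [-79.2, 89.9, -171.1]
wrist_force: [-3.8, 2.8, -0.8]
opening: 0.0283
wedge est crate [-45.6   27.97] z 0.0605 F [-3.8016  2.7543 -0.765 ] open 0.0283 t 40.1
[ 0.5258  0.754  -0.2817]
```

```bash
python3 -m handwheel '[[0,0,0,0,-0.0004,0.001,0.8],[0,0,0,0,-0.0004,0.002,0.8],[0,0,0,0,-0.0004,0.003,0.8],[0,0,0,0,-0.0004,0.003,0.8]]'
python3 -c "
from cr import *
now();print(bot.get_obs()['torque'])"
python3 -m handwheel '[[0,0,0,0,0,0.001,0.8],[0,0,0,0,0,0.002,0.8],[0,0,0,0,0,0.002,0.8]]'
python3 - <<'E'
from cr import *
now();print(bot.get_obs()['torque'])
c=bot.camera("side"); save(c,"s32.png",(260,200,400,310),5.5)
E
```

```text
time: 40.6
ee_pos: [0.5093, -0.1081, 0.0814]
tcp_rot: [-168.5, 89.9, 99.6]
wrist_force: [-2.5, 9.4, -0.2]
opening: 0.0278
wedge est crate [-45.8   26.05] z 0.0606 F [-2.4628  9.3821 -0.2025] open 0.0278 t 40.6
[ 1.8417  0.4998 -0.3783]
time: 40.98
ee_pos: [0.5093, -0.1083, 0.0814]
tcp_rot: [-175.2, 89.7, 93.0]
wrist_force: [-2.2, 20.3, 1.7]
opening: 0.0279
wedge est crate [-45.75  25.8 ] z 0.0606 F [-2.1916 20.2594  1.7169] open 0.0279 t 40.98
[ 3.8474  0.4218 -0.5442]
```

View pics/s32.png

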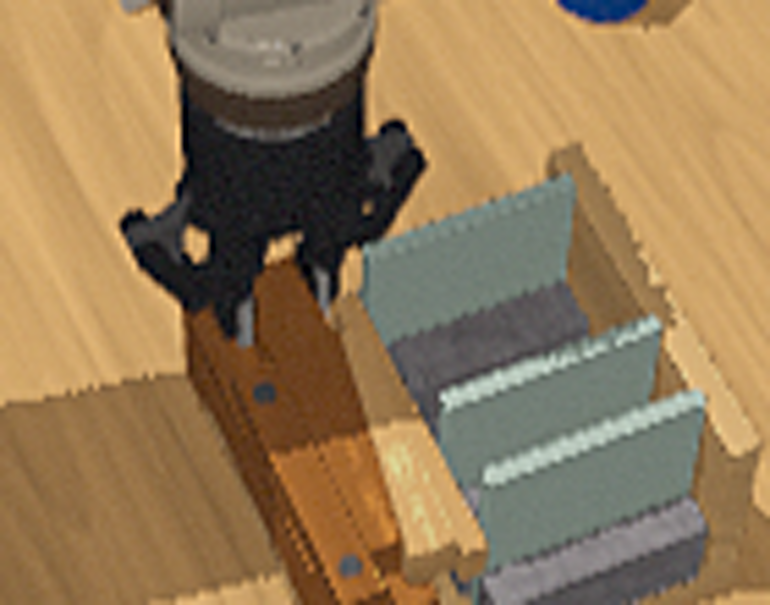

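The drive force is 20 N with the wedge stalled near y = 26, so it is tight. I'll give it a slightly firmer push and then relax before letting go.

```bash
python3 -m handwheel '[[0,0,0,0,0,0.0006,0.8],[0,0,0,0,0,0.0006,0.8],[0,0,0,0,0,0.0006,0.8]]'
python3 -c "
from cr import *
now()"
python3 -m handwheel '[[0,0,0,0,0,-0.001,0.8],[0,0,0,0,0,-0.002,0.8],[0,0,0,0,0,-0.002,0.8]]'
python3 -c "
from cr import *
now()"
```

```text
time: 41.4
ee_pos: [0.5093, -0.1084, 0.0814]
tcp_rot: [-176.4, 89.6, 91.8]
wrist_force: [-2.1, 23.1, 2.0]
opening: 0.0281
wedge est crate [-45.71  25.75] z 0.0606 F [-2.1194 23.1418  1.9636] open 0.0281 t 41.4
time: 41.78
ee_pos: [0.5093, -0.1083, 0.0814]
tcp_rot: [-168.0, 89.8, 100.1]
wrist_force: [-1.8, 11.3, -0.2]
opening: 0.0281
wedge est crate [-45.79  25.86] z 0.0606 F [-1.7593 11.3442 -0.2305] open 0.0281 t 41.77
```

```bash
python3 -m handwheel '[[0,0,0,0,0,0.0015,0.8],[0,0,0,0,0,0.003,0.8],[0,0,0,0,0,0.003,0.8]]'
python3 -c "
from cr import *
now()"
python3 -m handwheel '[[0,0,0,0,0,-0.001,0.8],[0,0,0,0,0,-0.002,0.8],[0,0,0,0,0,-0.0035,0.8],[0,0,0,0,0,-0.0045,0.8],[0,0,0,0,0,-0.0045,0.8]]'
python3 -c "
from cr import *
now()"
```

```text
time: 42.15
ee_pos: [0.5093, -0.1086, 0.0814]
tcp_rot: [-176.8, 89.5, 91.5]
wrist_force: [-2.4, 29.6, 2.4]
opening: 0.0279
wedge est crate [-45.74  25.58] z 0.0606 F [-2.3937 29.5568  2.4417] open 0.0279 t 42.15
time: 42.78
ee_pos: [0.5093, -0.1083, 0.0814]
tcp_rot: [-69.8, 90.0, -161.7]
wrist_force: [-2.2, 1.7, -0.1]
opening: 0.0282
wedge est crate [-45.85  25.87] z 0.0606 F [-2.2266  1.7159 -0.0512] open 0.0282 t 42.77
```

Relaxed to about 0 N with the wedge holding its place. I'll open the jaws slightly and rise straight up.

```bash
python3 -m handwheel '[[0,0,0,0,0,0,0.25],[0,0,0,0,0,0,0.15],[0,0,0,0,0,0,0.15],[0,0,0,0,0,0,0.15]]'
python3 -c "
from cr import *
now()"
python3 -m handwheel '[[0,0,0,-0.03,0,0,0.15],[0,0,0,-0.07,0,0,0.15],[0,0,0,-0.12,0,0,0.15],[0,0,0,-0.17,0,0,0.15],[0,0,0,-0.22,0,0,0.15],[0,0,0,-0.22,0,-0.05,0.15],[0,0,0,-0.22,0,-0.08,0.15],[0,0,0,-0.22,0,-0.08,0.15]]'
python3 - <<'E'
from cr import *
P=pose()[:2]; print(P[0])
c=bot.camera("wrist"); save(c,"w33.png"); save(c,"w33c.png",(250,130,420,250),4.7)
c=bot.camera("side"); save(c,"s33.png",(260,200,400,310),5.5)
c=bot.camera("top"); save(c,"t33.png",(340,180,440,270),7)
E
```

```text
time: 43.28
ee_pos: [0.5093, -0.1082, 0.0814]
tcp_rot: [-75.4, 90.0, -167.3]
wrist_force: [-0.0, 0.3, -0.9]
opening: 0.0363
wedge est crate [-45.85  25.92] z 0.0606 F [-0.0008  0.3145 -0.8548] open 0.0363 t 43.27
time: 44.28
ee_pos: [0.5121, -0.0267, 0.3015]
tcp_rot: [-102.7, 90.0, 165.6]
wrist_force: [0.3, 0.1, 0.5]
opening: 0.0364
[ 0.5121 -0.0267  0.3015]
```

View pics/w33.png

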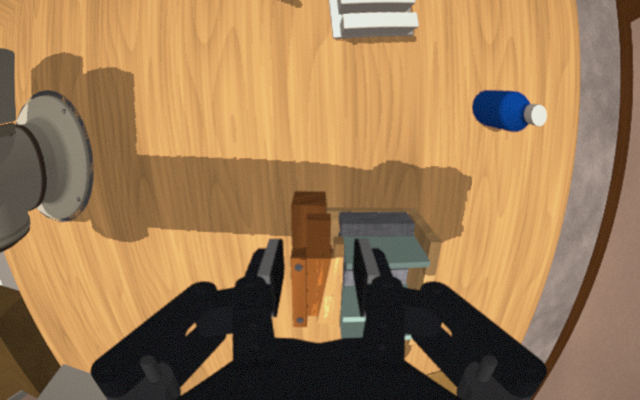

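View pics/s33.png

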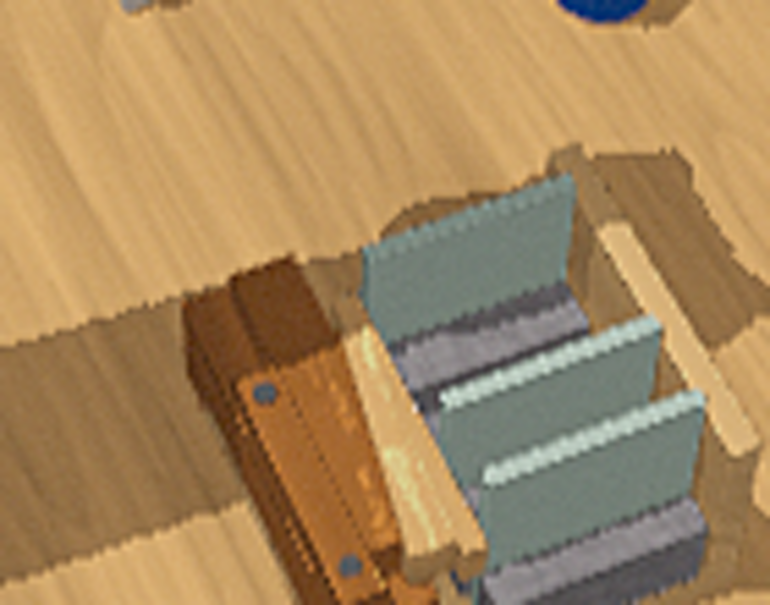

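View pics/t33.png

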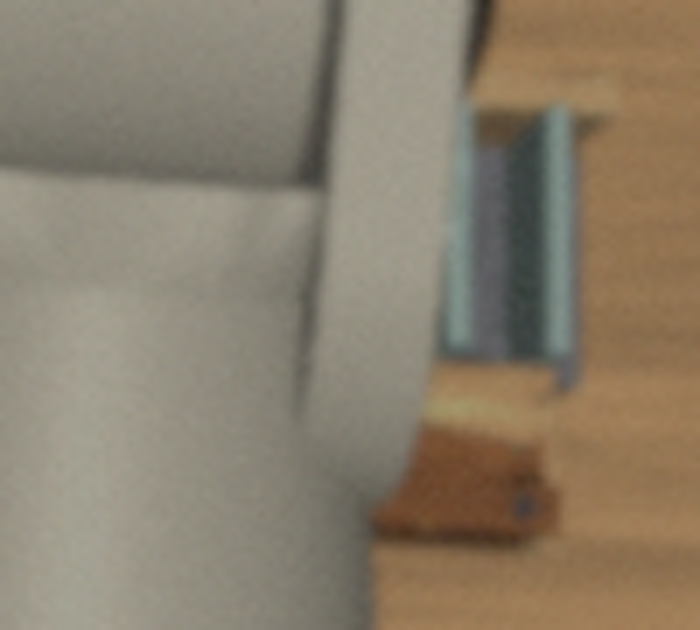

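Released: the wedge stays snug between rail and bar, and the plaques touch the bar. I'll back off and measure the wedge and bar travel from a clear view.

```bash
python3 -m handwheel '[[0,0,0,0,-0.03,-0.06,0],[0,0,0,0,-0.05,-0.12,0],[0,0,0,0,-0.05,-0.15,0],[0,0,0,0,-0.05,-0.15,0],[0,0,0,0,-0.05,-0.15,0]]'
python3 - <<'E'
from cr import *
P=pose()[:2]; print(P[0])
c=bot.camera("wrist"); save(c,"w34.png",(270,150,430,290),5)
c=bot.camera("side"); save(c,"s34.png",(260,210,400,330),5.5)
c=bot.camera("top"); save(c,"t34.png",(340,180,440,270),7)
E
```

```text
time: 45.05
ee_pos: [0.4672, 0.1225, 0.3013]
tcp_rot: [-68.8, 89.9, -160.7]
wrist_force: [-0.2, -0.6, -0.2]
opening: 0.0427
[0.4672 0.1225 0.3013]
```

View pics/w34.png

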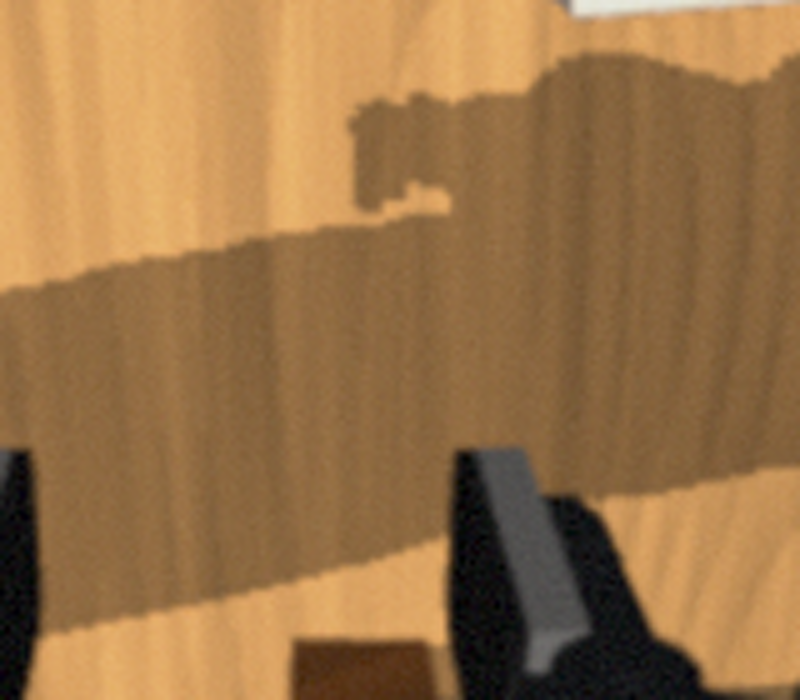

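View pics/t34.png

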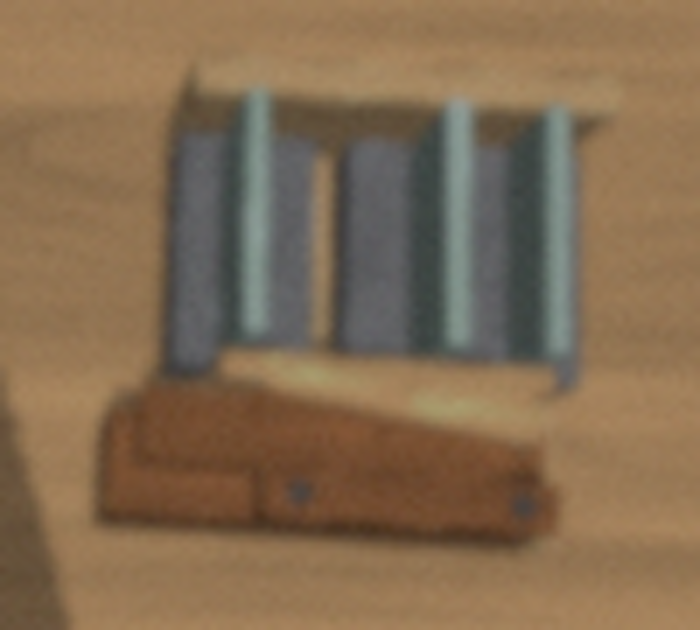

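View pics/s34.png

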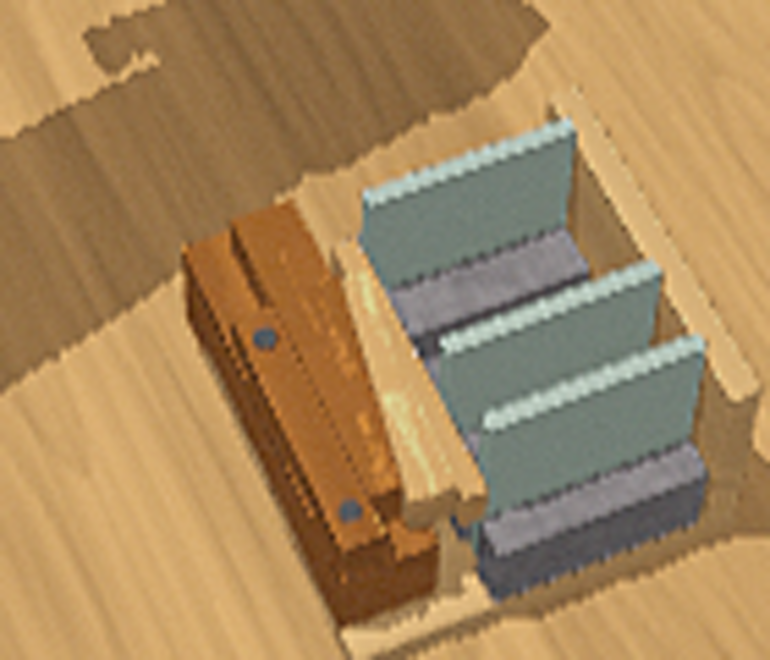

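Every view agrees: the wedge is flat against the rail, the plaques are square between bar and end board, and the bar front shifted about 3.3 px in the top view, roughly 9 mm (8 mm expected). The robot is clear, so I'll hand it in.

```bash
python3 -c "
from cr import *
print(bot.job_done()); print(bot.get_obs()['time'])"
```

```text
the job is handed in; nothing more can be done
None
the job is handed in; nothing more can be done
```

All three plaques present now stand in crate slots 0, 1 and 3, clamped by the wedge, and the job was handed in at about 45 s. I lifted each one straight up out of the rack and set it on the slot floor while the bar was still back. The wedge then went down the lane tip first with its square side to the rail. It stalled at about 23 N and took a final push of 30 N, slightly above the 15 to 25 N you gave.

**Last checks:**
- **Plaques:** all three stood upright and square in both fixed cameras after release, between the bar and the end board.
- **Wedge:** it lay flat against the rail at about crate y = +26 mm and did not move when released. Its x read -45.9 mm against the nominal -47 mm, most likely because my crate estimate was off by about 1 mm.
- **Bar:** travel looked like about 9 mm against 8 mm expected, from a rough pixel estimate.
- **Robot:** it was clear of everything at hand-in. I saw no sign that the bottle, tumbler or carton had moved, but I did not measure them again.

**Not checked:** the contact force between wedge and bar could not be measured after release. I judged it only from the drive force and the wedge staying put.

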